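# Bolt down a filter holder crosswise

### The arm

A 7-joint arm with a two-finger parallel gripper is mounted at the origin on the work surface. World frame = base frame: x ahead of the robot, y to its left, z up, the work surface at z = 0. Lengths are in m, angles in rad, forces in N, time in s.
With the tool pointing down it reaches from about 0.4 to 0.875 m from the base axis. Payload 19.3 kg.
Tool frame: the origin (TCP) lies between the finger pads; the fingertips stand 17 mm ahead of it and the grasp point (between the pads) lies 2 mm behind it; z points along the fingers, x is the direction in which the jaws open and shut, and the axes are right-handed (so a half turn about z gives the same grasp; the last joint's range is limited). The gripper opens to 85 mm and grips with 20 to 120 N. Pads are 22 mm wide; open, the fingers measure 114 mm over their backs; the gripper's body (76 mm by 85 mm) begins 54 mm behind the grasp point. The pads swing forward as they close: fully open they stand 13 mm farther back than shut.
Start: joints at [1.27, 0.521, -0.036, 1.599, 0.021, 1.021, -0.113], TCP at [0.143, -0.608, 0.248] pointing down, gripper open.
Joint ranges: [-2.91, 2.91], [-0.3, 2.13], [-1.5, 1.42], [0.17, 2.43], [-1.26, 4.41], [0.16, 1.93], [-2.52, 2.52]. Speed limits (rad/s): [1.89, 1.89, 2.39, 2.39, 3.01, 3.01, 3.01].

### API

Orientations are given as [roll, pitch, yaw] about the fixed x, y, z axes, in that order (R = Rz(yaw) Ry(pitch) Rx(roll)).
In Python, from workcell import bot gives the robot as it stands. The module is installed in compiled form; this text tells all that it offers.
- The arm moves only by the tool arm_command, never from a script. Its argument "targets" is a list of rows, each a list of 6 numbers: the shift along the tool's x, y, z in mm, then the turn, a rotation vector about the tool's x, y, z in degrees. In form: [[x, y, z, wx, wy, wz], ...]. A call has 1 to 8 rows; each row shifts and turns the pose as measured when the row begins, along the tool's axes as they then stand; what a row does not reach is not made up. A row lasts 1/10 s, in which the tool goes at most 50 mm and 8.59 degrees, less where a joint would pass 70% of its speed; a pose out of reach is approached as far as the arm can. A call is refused whole if a number of a shift passes 50 or a number of a turn 8.59, either way. A call with a gripper value outside its range is refused whole. "grip" is the opening in per cent of the stroke, from 0 (shut) to 100 (fully open), set as the call begins (left out, the last holds). The fingers move at their own pace and stop on an object; "grip_force" is the grip in N (left out, the last holds). Time passes only in rows, so rows that do not move let the fingers close. It gives the time, the measured TCP pose, the force and the opening at its end, in the units of the state.
- bot.observe(): the state, without advancing time (a new reading comes with each control period).
- bot.grab_frame(name): name is "scene" or "top" or "wrist"; returns a dict with "color" (400x640x3 uint8, red, green, blue), "depth" (400x640 float32, m along the optical axis (not along the pixel's ray), 0 where there is no reading), "fov_y" (degrees; the focal length in pixels is half the picture's height over the tangent of half this angle, whatever the lens; pixels are square), "cx", "cy" (the principal point, pixels), "R" (3x3) and "t" (3): a world point X has camera coordinates R X + t; the wrist camera has in their place "hand_eye" (4x4, takes a point from camera to tool coordinates, whose origin is the TCP and whose axes are the tool frame's). Camera axes: x right, y down, z forward; pixel columns grow to the right and rows downward; lengths in m; the calibration is good to about 2 mm. A picture is of the moment at which its call begins: read the wrist's pose just before it.
- bot.job_done(): hands the job in, once; it reports no verdict.
The state is a dict: "clock": time; "qpos": joint angles; "qd": joint speeds; "joint_efforts": joint torques, N m; "position": TCP position; "tool_rot": TCP orientation; "force": force on the tool from outside, world axes, zero at the start; "moment": the same for the moment, N m; "grip_width": finger opening in m.
Only numpy, scipy, OpenCV 4.12 (cv2) and the standard library are available. Lean on these libraries where they do the work, as an engineer would, in place of code of your own. Each camera call takes 0.05 s, during which the arm holds its last target. There are 200 camera calls.

### The job

The lid of the steel filter holder is half bolted down: the two cap nuts in line with the vent valve have had their first turn, the other two are only finger-tight. With the T-handle socket wrench from the tool block, first give those two about 30 degrees clockwise each, then go round all four crosswise, each nut followed by the one opposite, and turn each on until it comes up firm, feeling for it and forcing nothing. Stand the wrench back in its hole in the tool block and leave everything else where it is.

Things in the scene. Friction and masses are not known exactly. Their poses are not given: they have to be found in the camera images.
- holder: stainless disc filter holder fixed to the bench: two round flanges 160 mm across on three legs, a gasket between. Origin on the bench under its centre, z up; lid's top face at 89 mm. In the lid's middle an inlet with a 50 mm rim (top 105 mm above the bench); out of the lid's rim beside nut 0 sticks a vent valve, 110 mm from the axis. Nuts 0, 1, 2, 3 stand 62 mm from the axis along its +x, +y, -x, -y: 0 faces 2, 1 faces 3
- wrench: T-handle socket wrench, 0.25 kg, 111 mm tall, standing socket down in the tool block. Origin at the centre of the socket's mouth, z up, x along the T handle. Socket 32 mm across outside, hexagonal inside: 23.5 mm across flats, 22 mm deep, two flats square to x. Steel stem 12 mm thick. It has up to 0.27 rad of free play on a nut, so it turns a little before it bites
- wrench_grip (a point): middle of the wrench's flat-sided T handle, on the wrench's axis, 97 mm above the mouth; axes as the wrench's. The handle is 96 mm long (x), 18 mm wide (y, the width to grip) and 28 mm high (83 to 111 mm above the mouth)
- block_hole (a point): centre of the mouth of the wrench's hole, level with the top of the tool block, 36 mm above the bench. Hole: round, 40 mm wide, 28 mm deep, flat-bottomed, so that the wrench's mouth stands 8 mm above the bench. The block is aluminium, 75 x 150 mm, fixed; two screwdrivers (handles up to 84 mm above the bench) stand in it 67 and 93 mm from the hole along this point's +y
- tube_rack: white rack of sample tubes, 75 x 150 mm, 90 mm tall, fixed to the bench; origin at the centre of its underside. A bystander; it stands on the other side of the holder from the tool block
- nut0_top (a point): centre of nut 0's domed top. The point belongs to the holder and has its axes. With the joint at 0 two flats of the hexagon lie square to the line from the holder's axis to the nut, but only to within about 5 degrees (it differs from nut to nut); they turn with the joint. The four cap nuts are alike, 19 mm high on washers 31 mm across: hexagon 22 mm across flats, 7.5 mm high, tapering above that into a dome
- nut1_top (a point): centre of nut 1's domed top. The point belongs to the holder and has its axes. With the joint at 0 two flats of the hexagon lie square to the line from the holder's axis to the nut, but only to within about 5 degrees (it differs from nut to nut); they turn with the joint. Opposite to nut 3
- nut2_top (a point): centre of nut 2's domed top. The point belongs to the holder and has its axes. With the joint at 0 two flats of the hexagon lie square to the line from the holder's axis to the nut, but only to within about 5 degrees (it differs from nut to nut); they turn with the joint. Fully seated, the socket's mouth rests on the washer, 19 mm below this point; where the hexagons do not match it stays 9 to 12 mm below
- nut3_top (a point): centre of nut 3's domed top. The point belongs to the holder and has its axes. With the joint at 0 two flats of the hexagon lie square to the line from the holder's axis to the nut, but only to within about 5 degrees (it differs from nut to nut); they turn with the joint. Opposite to nut 1
- nut0 (a joint): how far nut 0 is screwed down, rad, growing clockwise seen from above; at the start it has had its first turn, 0.4 to 0.5. It turns stiffly (about 0.2 N m) and stays where it is left. Between 0.9 and 1.2 rad, at a point that differs from nut to nut and is not told, it comes up firm: from there the moment climbs by about 0.25 N m for each further 0.1 rad. Above 0.6 N m it is being forced
- nut1 (a joint): how far nut 1 is screwed down, rad, growing clockwise seen from above; finger-tight at the start, 0 to 0.08. It turns stiffly (about 0.2 N m) and stays where it is left. Between 0.9 and 1.2 rad, at a point that differs from nut to nut and is not told, it comes up firm: from there the moment climbs by about 0.25 N m for each further 0.1 rad. Above 0.6 N m it is being forced
- nut2 (a joint): how far nut 2 is screwed down, rad, growing clockwise seen from above; at the start it has had its first turn, 0.4 to 0.5. It turns stiffly (about 0.2 N m) and stays where it is left. Between 0.9 and 1.2 rad, at a point that differs from nut to nut and is not told, it comes up firm: from there the moment climbs by about 0.25 N m for each further 0.1 rad. Above 0.6 N m it is being forced
- nut3 (a joint): how far nut 3 is screwed down, rad, growing clockwise seen from above; finger-tight at the start, 0 to 0.08. It turns stiffly (about 0.2 N m) and stays where it is left. Between 0.9 and 1.2 rad, at a point that differs from nut to nut and is not told, it comes up firm: from there the moment climbs by about 0.25 N m for each further 0.1 rad. Above 0.6 N m it is being forced
- media_bottle: amber glass medium bottle with a blue cap, 66 mm across, 150 mm tall, standing; origin at the centre of its underside. A bystander
- beaker: glass beaker, 64 mm across, 80 mm tall; origin at the centre of its underside. A bystander
- dish_stack: stack of three closed Petri dishes, 63 mm across, 33 mm tall; origin at the centre of its underside. A bystander
- filter_box: flat cardboard box of membranes, 105 x 105 x 45 mm; origin at the centre of its underside. A bystander
- forceps: steel forceps lying flat, 125 mm long (along its x), 12 mm wide, 6 mm high; origin at the centre of its underside. A bystander
- spare_dish: small steel dish with a spare cap nut in it, 68 mm across, 22 mm tall; origin at the centre of its underside. A bystander

How it is judged:
By the outcome, as a careful person would: the job done as asked, in the order asked, and still so for the second after the job is handed in, with the robot touching nothing.
It also fails if it takes over 72 s, if anything falls off the work surface, if the arm or the gripper's body presses on something with over 40 N, if the wrist force passes 120 N, or if a joint passes its speed limit or range.

## Working session

There is one attempt and no reset: what is moved stays moved. The work goes in short steps, Python scripts to look and compute and a tool call to move; the robot and the scene stay as the last step left them, time stands still between calls to the robot, and variables do not carry over. Pictures are saved under pics/ and viewed, about 8 in all and at most 12, crops included, and the job is handed in when it is done.

Besides the shell and the picture viewer there is one more tool, called after ">>>" by a JSON object that holds its "op" and its "data". arm_command: Moves the arm, as the interface text tells. Its arguments: {"type":"object","properties":{"targets":{"type":"array"},"grip":{"type":"number"},"grip_force":{"type":"number"}},"required":["targets"]}

```bash
mkdir -p pics; cat > h.py <<'E'
import numpy as np, cv2
from workcell import bot
from scipy.spatial.transform import Rotation as Ro
def cam(f):
    h=f["color"].shape[0]; return h/2/np.tan(np.radians(f["fov_y"])/2)
def pix2w(f,u,v,d=None,z=None,pose=None):
    F=cam(f); 
    if "hand_eye" in f:
        p,r=pose; H=np.array(f["hand_eye"]); Rt=Ro.from_euler('xyz',r).as_matrix()
        A=Rt@H[:3,:3]; o=Rt@H[:3,3]+np.array(p)
    else:
        R=np.array(f["R"]);A=R.T;o=-R.T@np.array(f["t"])
    ray=A@np.array([(u-f["cx"])/F,(v-f["cy"])/F,1.])
    if z is not None: d=(z-o[2])/ray[2]
    elif d is None: d=f["depth"][int(round(v)),int(round(u))]
    return o+ray*d
def save(n,im): cv2.imwrite(f"pics/{n}.png",cv2.cvtColor(im,cv2.COLOR_RGB2BGR))
E
python3 - <<'E'
from h import *
import pickle
s=bot.observe(); print(s)
fs={n:bot.grab_frame(n) for n in("top","scene")}
pickle.dump(fs,open("f0.pkl","wb"))
for n,f in fs.items():
    save(n+"0",f["color"]); print(n,f["fov_y"],f["cx"],f["cy"],f["R"],f["t"])
E
```

```text
{'clock': 0.0, 'qpos': array([ 1.26980536,  0.52202739, -0.03633508,  1.60000896,  0.02118608,
        1.02110857, -0.11280938]), 'qd': array([-2.29463309e-05,  2.14975162e-03,  1.18873144e-03,  2.35176315e-04,
       -1.07361411e-04, -1.69972557e-03,  2.46632880e-03]), 'joint_efforts': array([-2.52465243e-04, -9.27113986e+01,  1.97951987e+00, -3.69932556e+01,
        1.76763354e-02,  8.00456037e-03, -1.13923778e-05]), 'position': array([ 0.14286511, -0.60811765,  0.24771696]), 'tool_rot': array([ 3.14152423e+00,  1.16582831e-03, -1.34002535e+00]), 'force': array([ 0.09738537, -0.18670195, -0.67843348]), 'moment': array([ 0.01401377, -0.00895105, -0.01549442]), 'grip_width': 0.08548196162868267}
top 56.248107594405774 323.4822218034777 192.95980021179705 [[ 0.01470807 -0.99961855 -0.02337592]
 [-0.987329   -0.01082503 -0.158317  ]
 [ 0.15800357  0.02540826 -0.98711159]] [0.00861618 0.58418461 0.81082248]
scene 47.08994156329598 320.21521646688757 199.0334275858059 [[ 0.30406777  0.95259421 -0.01034754]
 [ 0.76944764 -0.25198266 -0.58690295]
 [-0.56168775  0.17049638 -0.80959116]] [-0.17331121 -0.38455096  1.48324508]
```

View pics/top0.png

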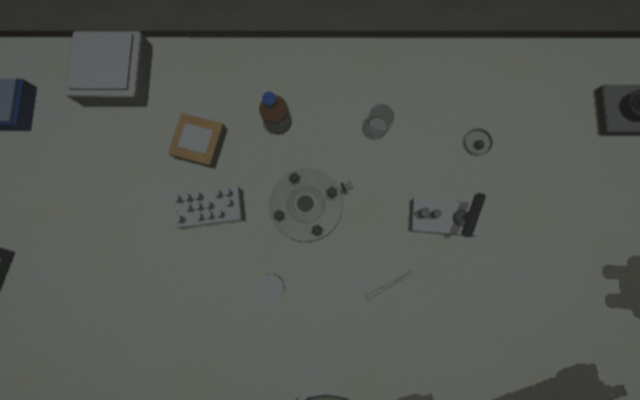

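The dim top view shows the holder at about (306,204), the vent at (346,187), the wrench handle at (474,215), the block at (440,215) and the tube rack at (208,207). I'll enlarge and brighten it.

```bash
python3 - <<'E'
from h import *
import pickle
fs=pickle.load(open("f0.pkl","rb")); f=fs["top"]
c=f["color"]; b=np.clip(c.astype(float)*2.,0,255).astype(np.uint8)
a=cv2.resize(b[155:255,260:360],(500,500),interpolation=cv2.INTER_CUBIC)
d=cv2.resize(b[180:250,405:495][:, :],(0,0),fx=5,fy=5,interpolation=cv2.INTER_CUBIC)
im=np.zeros((500,960,3),np.uint8); im[:,:500]=a; im[:350,505:955]=d
im=cv2.resize(im,(800,417)); save("crop1",im)  # scale 800/960*5=4.1667
for n,u,v,z in [("holder",306,204,.1),("vent",346,187,.089),("n",332,192,.108),("n",294,178,.108),("n",279,216,.108),("n",317,230,.108),("inlet",305.5,203,.105),("handle",474,215,.119),("h1",480,196,.119),("h2",468,234,.119),("blockhole",462,217,.036),("rack",208,207,.09)]:
    print(n,np.round(pix2w(f,u,v,z=z),4), np.round(pix2w(f,u,v),4))
E
```

```text
holder [0.5512 0.0518 0.1   ] [0.5503 0.0513 0.1066]
vent [ 0.5909 -0.0339  0.089 ] [ 0.5914 -0.0339  0.0865]
n [ 0.5765 -0.0035  0.108 ] [ 0.5761 -0.0035  0.1105]
n [0.606  0.0782 0.108 ] [0.6055 0.078  0.1103]
n [0.5239 0.1077 0.108 ] [0.5236 0.1072 0.1119]
n [0.4955 0.027  0.108 ] [0.4953 0.0268 0.1122]
inlet [0.5526 0.0526 0.105 ] [0.5521 0.0522 0.1093]
handle [ 0.5299 -0.296   0.119 ] [ 0.53   -0.2963  0.1182]
h1 [ 0.5696 -0.3103  0.119 ] [ 0.5695 -0.31    0.1196]
h2 [ 0.4909 -0.282   0.119 ] [ 0.4909 -0.2821  0.1187]
blockhole [ 0.5338 -0.2999  0.036 ] [ 0.5318 -0.2931  0.0558]
rack [0.5434 0.266  0.09  ] [0.5439 0.2674 0.0859]
```

View pics/crop1.png

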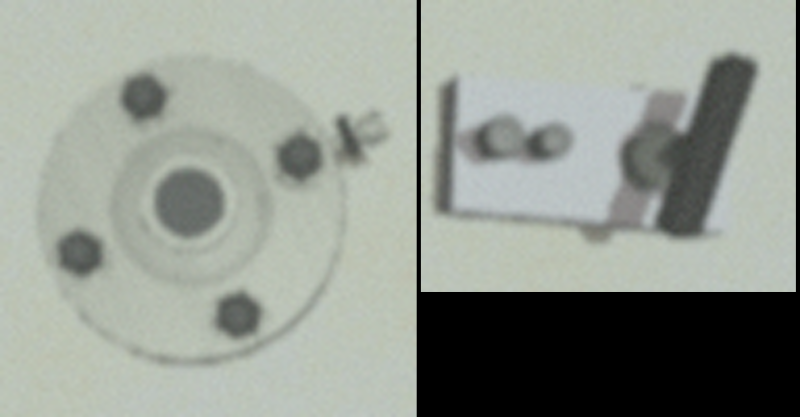

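The holder is centred near (0.5505, 0.0524) with yaw ≈ -65°. The vent is beside the nut at (0.5765,-0.0035), which makes it nut 0. The wrench handle is at (0.530,-0.296) with yaw ≈ -20°. Next I'll plan the approach.

```bash
cat >> h.py <<'E'
def plan(pos,yaw=None,n=None,start=None,last=None):
    """rows from the measured pose (or start=(pos,rotvec euler)) to TCP pos with tool straight down and yaw (deg)"""
    if start is None:
        s=bot.observe(); p,r=s["position"],s["tool_rot"]; 
    else: p,r=start
    p=np.array(p);R0=Ro.from_euler('xyz',r)
    yaw=np.degrees(Ro.from_matrix(R0.as_matrix()).as_euler('xyz')[2]) if yaw is None else yaw
    R1=Ro.from_euler('xyz',[180,0,yaw],degrees=True)
    rv=(R0.inv()*R1).as_rotvec(degrees=True); d=np.array(pos)-p
    n=n or int(max(np.ceil(np.linalg.norm(d)/.048),np.ceil(np.linalg.norm(rv)/8.4),1))
    rows=[]
    for i in range(n):
        Ri=R0*Ro.from_rotvec(rv*i/n,degrees=True)
        rows.append([*np.round(Ri.inv().apply(d/n)*1000,1).tolist(),*np.round(rv/n,2).tolist()])
    for k in range(0,n,8): print(rows[k:k+8])
def st():
    s=bot.observe(); print("t%.2f"%s["clock"],"p",np.round(s["position"]*1000,1),"rpy",np.round(np.degrees(s["tool_rot"]),2),"F",np.round(s["force"],1),"M",np.round(s["moment"],3),"g%.1f"%(s["grip_width"]*1000),"q",np.round(s["qpos"],2))
    return s
E
python3 - <<'E'
from h import *
plan([.53,-.296,.25],-109.8)
f=bot.grab_frame("wrist");print(f["fov_y"],f["hand_eye"])
E
```

```text
[[-19.6, -40.8, -0.2, 0.0, 0.0, 3.0], [-21.7, -39.7, -0.2, 0.0, 0.0, 3.0], [-23.7, -38.5, -0.2, 0.0, 0.0, 3.0], [-25.7, -37.2, -0.2, 0.0, 0.0, 3.0], [-27.6, -35.8, -0.2, 0.0, 0.0, 3.0], [-29.5, -34.3, -0.2, 0.0, 0.0, 3.0], [-31.2, -32.7, -0.2, 0.0, 0.0, 3.0], [-32.9, -31.0, -0.2, 0.0, 0.0, 3.0]]
[[-34.5, -29.3, -0.2, 0.0, 0.0, 3.0], [-36.0, -27.4, -0.2, 0.0, 0.0, 3.0], [-37.3, -25.5, -0.2, 0.0, 0.0, 3.0]]
60.775682904595904 [[ 9.99999720e-01  2.51907733e-04  7.04306651e-04 -6.56479691e-04]
 [-4.50372108e-04  9.54552738e-01  2.98041720e-01 -7.62500570e-02]
 [-5.97218829e-04 -2.98041954e-01  9.54552585e-01 -1.24677464e-01]
 [ 0.00000000e+00  0.00000000e+00  0.00000000e+00  1.00000000e+00]]
```

>>> {"op": "arm_command", "data": {"targets": [[-20, -41, 0, 0, 0, 3], [-22, -40, 0, 0, 0, 3], [-24, -38, 0, 0, 0, 3], [-26, -37, 0, 0, 0, 3], [-28, -36, 0, 0, 0, 3], [-29, -34, 0, 0, 0, 3], [-31, -33, 0, 0, 0, 3], [-33, -31, 0, 0, 0, 3]], "grip": 60, "grip_force": 80}}

```text
clock: 0.95
position: [0.4293, -0.3779, 0.2457]
tool_rot: [3.138, 0.0, -1.787]
force: [0.8, -0.6, 0.8]
grip_width: 0.0513
```

>>> {"op": "arm_command", "data": {"targets": [[-34, -29, 0, 0, 0, 3], [-36, -27, 0, 0, 0, 3], [-37, -25, 0, 0, 0, 3]]}}

```text
clock: 1.25
position: [0.5398, -0.2919, 0.2452]
tool_rot: [3.137, -0.0, -1.95]
force: [0.2, -0.6, -0.3]
grip_width: 0.0509
```

```bash
python3 - <<'E'
from h import *
import pickle
s=st(); f=bot.grab_frame("wrist"); s2=st()
pickle.dump((s,f),open("w1.pkl","wb")); save("w1",np.clip(f["color"].astype(float)*1.8,0,255).astype(np.uint8))
E
```

```text
t1.25 p [ 539.8 -291.9  245.2] rpy [ 1.7975e+02 -2.0000e-02 -1.1174e+02] F [ 0.2 -0.6 -0.3] M [-0.03  -0.054 -0.034] g50.9 q [ 0.39  0.51  0.01  1.63 -0.    1.01 -1.55]
t1.30 p [ 545.9 -285.1  244.8] rpy [ 179.83    0.21 -111.52] F [ 3.1 10.6 -2. ] M [ 0.562 -0.192  0.049] g51.4 q [ 0.39  0.51  0.    1.63 -0.01  1.01 -1.56]
```

View pics/w1.png

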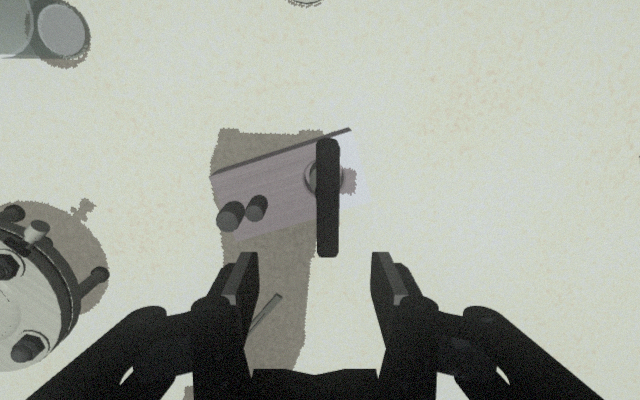

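The picture shows the handle at columns 317–339 and rows 138–257, parallel to the jaws. The hole is near (322,178) and the screwdrivers are at (230,215) and (256,208). Joint 7 decreases with clockwise turning and has little range left here, so I'll grasp from the half-turned side. First I'll fit the handle from depth and plan the half turn.

```bash
cat >> h.py <<'E'
def cloud(s,f):
    F=cam(f);H=np.array(f["hand_eye"]);Rt=Ro.from_euler('xyz',s["tool_rot"]).as_matrix()
    v,u=np.mgrid[:400,:640];d=f["depth"]
    P=np.stack([(u-f["cx"])/F*d,(v-f["cy"])/F*d,d],-1)@H[:3,:3].T+H[:3,3]
    return P@Rt.T+s["position"]
E
python3 - <<'E'
from h import *
import pickle
s,f=pickle.load(open("w1.pkl","rb"))
W=cloud(s,f); m=np.zeros((400,640),bool); m[130:262,300:360]=1
m&=(f["depth"]>0)&(abs(W[...,2]-.118)<.008)
P=W[m]; print(m.sum(),np.median(P[:,2]))
(c,wh,a)=cv2.minAreaRect((P[:,:2]*1000).astype(np.float32)); print(c,wh,a)
print(cv2.boxPoints((c,wh,a)))
st(); plan([.532,-.295,.22],70.2)
E
```

```text
2610 0.1175339891256509
(531.5703125, -299.5920104980469) (17.954662322998047, 94.25646209716797) 69.12724304199219
[[ 484.33633 -291.1887 ]
 [ 572.40717 -324.7717 ]
 [ 578.8043  -307.99533]
 [ 490.73346 -274.41232]]
t1.30 p [ 545.9 -285.1  244.8] rpy [ 179.83    0.21 -111.52] F [ 3.1 10.6 -2. ] M [ 0.562 -0.192  0.049] g51.4 q [ 0.39  0.51  0.    1.63 -0.01  1.01 -1.56]
[[0.7, 0.4, 1.1, 0.02, -0.01, 8.1], [0.7, 0.3, 1.1, 0.02, -0.01, 8.1], [0.7, 0.2, 1.1, 0.02, -0.01, 8.1], [0.8, 0.1, 1.1, 0.02, -0.01, 8.1], [0.8, 0.0, 1.1, 0.02, -0.01, 8.1], [0.8, -0.1, 1.1, 0.02, -0.01, 8.1], [0.8, -0.2, 1.1, 0.02, -0.01, 8.1], [0.7, -0.3, 1.1, 0.02, -0.01, 8.1]]
[[0.7, -0.4, 1.1, 0.02, -0.01, 8.1], [0.6, -0.5, 1.1, 0.02, -0.01, 8.1], [0.5, -0.6, 1.1, 0.02, -0.01, 8.1], [0.4, -0.6, 1.1, 0.02, -0.01, 8.1], [0.3, -0.7, 1.1, 0.02, -0.01, 8.1], [0.2, -0.7, 1.1, 0.02, -0.01, 8.1], [0.1, -0.8, 1.1, 0.02, -0.01, 8.1], [0.0, -0.8, 1.1, 0.02, -0.01, 8.1]]
[[-0.1, -0.8, 1.1, 0.02, -0.01, 8.1], [-0.2, -0.8, 1.1, 0.02, -0.01, 8.1], [-0.3, -0.7, 1.1, 0.02, -0.01, 8.1], [-0.4, -0.7, 1.1, 0.02, -0.01, 8.1], [-0.5, -0.6, 1.1, 0.02, -0.01, 8.1], [-0.6, -0.5, 1.1, 0.02, -0.01, 8.1]]
```

>>> {"op": "arm_command", "data": {"targets": [[0, 0, 0, 0, 0, -8.5], [0, 0, 0, 0, 0, -8.5], [0, 0, 0, 0, 0, -8.5], [0, 0, 0, 0, 0, -8.5], [0, 0, 0, 0, 0, -8.5], [0, 0, 0, 0, 0, -8.5], [0, 0, 0, 0, 0, -8.5], [0, 0, 0, 0, 0, -8.5]]}}

```text
clock: 2.1
position: [0.5482, -0.28, 0.2422]
tool_rot: [-3.14, 0.008, -0.742]
force: [0.4, -0.5, -1.0]
grip_width: 0.0511
```

>>> {"op": "arm_command", "data": {"targets": [[0, 0, 0, 0, 0, -8.5], [0, 0, 0, 0, 0, -8.5], [0, 0, 0, 0, 0, -8.5], [0, 0, 0, 0, 0, -8.5], [0, 0, 0, 0, 0, -8.5], [0, 0, 0, 0, 0, -8.5], [0, 0, 0, 0, 0, -8.5], [0, 0, 0, 0, 0, -8.5]]}}

```text
clock: 2.9
position: [0.5467, -0.2805, 0.2404]
tool_rot: [-3.131, 0.004, 0.458]
force: [-0.3, -0.1, 0.4]
grip_width: 0.0512
```

>>> {"op": "arm_command", "data": {"targets": [[0, 0, 0, 0, 0, -8.5], [0, 0, 0, 0, 0, -8.5], [0, 0, 0, 0, 0, -8.5], [0, 0, 0, 0, 0, -8.5], [0, 0, 0, 0, 0, 0], [0, 0, 0, 0, 0, 0]]}}

```text
clock: 3.5
position: [0.5455, -0.2812, 0.2389]
tool_rot: [-3.128, -0.003, 1.056]
force: [-0.7, 1.6, 0.4]
grip_width: 0.0513
```

```bash
python3 - <<'E'
from h import *
import pickle
s=st(); f=bot.grab_frame("wrist"); s2=st()
pickle.dump((s,f),open("w2.pkl","wb")); save("w2",np.clip(f["color"].astype(float)*1.8,0,255).astype(np.uint8))
W=cloud(s,f); m=(f["depth"]>0)&(abs(W[...,2]-.118)<.006)&(np.hypot(W[...,0]-.531,W[...,1]+.298)<.06)
P=W[m]; print(m.sum(),np.median(P[:,2]))
(c,wh,a)=cv2.minAreaRect((P[:,:2]*1000).astype(np.float32)); print(c,wh,a)
plan([c[0]/1000,c[1]/1000,.2],70)
E
```

```text
t3.50 p [ 545.5 -281.2  238.9] rpy [-179.23   -0.19   60.53] F [-0.7  1.6  0.4] M [ 0.031 -0.027  0.002] g51.3 q [ 0.85  0.6  -0.71  1.6   0.42  1.11  1.09]
t3.55 p [ 545.5 -281.2  238.9] rpy [-179.23   -0.18   60.54] F [-0.3  0.8 -0.3] M [0.027 0.017 0.015] g51.4 q [ 0.85  0.6  -0.71  1.6   0.42  1.11  1.09]
2815 0.1176769585078354
(530.635009765625, -298.7672119140625) (18.27674674987793, 94.73704528808594) 68.79751586914062
[[-11.4, -1.9, 19.5, -0.38, -0.12, -4.73], [-11.1, -2.9, 19.5, -0.38, -0.12, -4.73]]
```

View pics/w2.png

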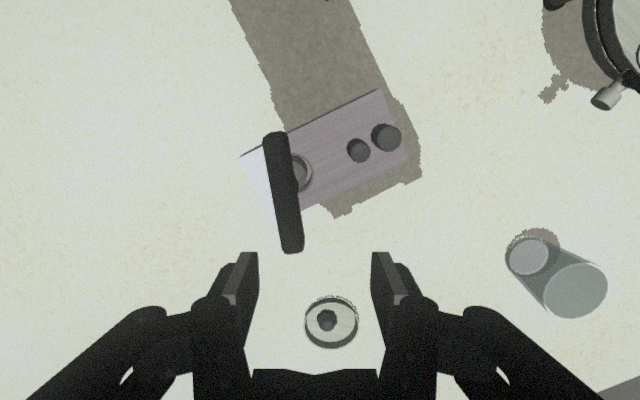

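The handle is now at columns 263–303, rows 132–253, and both wrist views agree within 1 mm: centre ≈ (531,-299), tool yaw 69°.

>>> {"op": "arm_command", "data": {"targets": [[-11.4, -2, 20, -0.4, -0.1, -4.2], [-11.2, -3, 20, -0.4, -0.1, -4.2], [0, 0, 0, 0, 0, 0]]}}

```text
clock: 3.85
position: [0.5304, -0.2988, 0.1984]
tool_rot: [3.139, 0.0, 1.198]
force: [-0.1, 0.4, 0.1]
grip_width: 0.0507
```

```bash
python3 - <<'E'
from h import *
st(); plan([.531,-.299,.16],69,n=2); plan([.531,-.299,.105],69,n=3)
E
```

```text
t3.85 p [ 530.4 -298.8  198.4] rpy [1.7987e+02 1.0000e-02 6.8660e+01] F [-0.1  0.4  0.1] M [ 0.022 -0.004 -0.043] g50.7 q [ 0.9   0.64 -0.72  1.67  0.48  1.02  1.21]
[[0.0, 0.3, 19.2, 0.07, 0.01, -0.17], [0.0, 0.3, 19.2, 0.07, 0.01, -0.17]]
[[0.0, 0.1, 31.1, 0.04, 0.0, -0.11], [0.0, 0.2, 31.1, 0.04, 0.0, -0.11], [0.0, 0.2, 31.1, 0.04, 0.0, -0.11]]
```

>>> {"op": "arm_command", "data": {"targets": [[0, 0.2, 32, 0, 0, -0.2], [0, 0.2, 32, 0, 0, 0], [0, 0.2, 30, 0, 0, 0], [0, 0, 0, 0, 0, 0]]}}

```text
clock: 4.25
position: [0.5341, -0.2988, 0.1057]
tool_rot: [3.136, 0.001, 1.183]
force: [-0.6, -0.7, 0.1]
grip_width: 0.0508
```

>>> {"op": "arm_command", "data": {"targets": [[0, 0, 0, 0, 0, 0], [0, 0, 0, 0, 0, 0], [0, 0, 0, 0, 0, 0], [0, 0, 0, 0, 0, 0]], "grip": 0, "grip_force": 90}}

```text
clock: 4.65
position: [0.5369, -0.2987, 0.1113]
tool_rot: [3.131, 0.001, 1.178]
force: [-1.0, 0.0, -2.4]
grip_width: 0.0166
```

```bash
python3 - <<'E'
from h import *
st()
E
```

```text
t4.65 p [ 536.9 -298.7  111.3] rpy [1.7937e+02 7.0000e-02 6.7510e+01] F [-1.   0.  -2.4] M [0.001 0.012 0.029] g16.6 q [ 0.84  0.75 -0.65  1.72  0.58  0.86  1.11]
```

The arm drifted while holding still (x +6, z +8 mm). I'll reopen, correct and regrip.

>>> {"op": "arm_command", "data": {"targets": [[0, 0, 0, 0, 0, 0], [0, 0, 0, 0, 0, 0], [-2.4, -5.3, 8, 0, 0, -1.2], [0, 0, 0, 0, 0, 0]], "grip": 45}}

```text
clock: 5.05
position: [0.5311, -0.2996, 0.1043]
tool_rot: [3.128, 0.002, 1.2]
force: [-0.8, 0.4, -0.6]
grip_width: 0.0381
```

```bash
python3 - <<'E'
from h import *
s=st()
plan([.531,-.299,.103],69,n=1)
f=bot.grab_frame("wrist"); W=cloud(s,f); m=(f["depth"]>0)&(abs(W[...,2]-.118)<.006)&(np.hypot(W[...,0]-.531,W[...,1]+.298)<.06)
P=W[m]; print(m.sum(),np.median(P[:,2]) if m.any() else 0); print(cv2.minAreaRect((P[:,:2]*1000).astype(np.float32)))
st()
E
```

```text
t5.05 p [ 531.1 -299.6  104.3] rpy [1.7925e+02 1.3000e-01 6.8770e+01] F [-0.8  0.4 -0.6] M [0.026 0.007 0.049] g38.1 q [ 0.85  0.75 -0.65  1.74  0.59  0.84  1.13]
[[0.5, -0.3, 1.3, 0.75, 0.13, -0.23]]
10255 0.11761577707337882
((526.3983154296875, -295.5970458984375), (74.65670776367188, 57.41953659057617), 9.143597602844238)
t5.10 p [ 531.9 -299.5  104.9] rpy [1.7919e+02 1.1000e-01 6.8730e+01] F [ 0.3 -0.1 -0.4] M [-0.033  0.032  0.011] g38.5 q [ 0.85  0.75 -0.65  1.74  0.59  0.84  1.13]
```

>>> {"op": "arm_command", "data": {"targets": [[0.5, -0.8, 2, 0.8, 0.1, -0.2], [0, -0.3, 0.6, 0.1, 0, 0], [0, -0.3, 0.6, 0.1, 0, 0]], "grip": 0, "grip_force": 110}}

```text
clock: 5.4
position: [0.5314, -0.2984, 0.1024]
tool_rot: [-3.138, -0.0, 1.203]
force: [-3.6, -0.3, 16.3]
grip_width: 0.0163
```

```bash
python3 - <<'E'
from h import *
s=st()
E
```

```text
t5.40 p [ 531.4 -298.4  102.4] rpy [-1.7977e+02 -1.0000e-02  6.8950e+01] F [-3.6 -0.3 16.3] M [-0.185  0.791  0.028] g16.3 q [ 0.85  0.76 -0.65  1.73  0.59  0.86  1.14]
```

>>> {"op": "arm_command", "data": {"targets": [[0, 0, -15, 0, 0, 0], [0, 0, -35, 0, 0, 0], [0, 0, -45, 0, 0, 0], [0, 0, -45, 0, 0, 0], [0, 0, 0, 0, 0, 0]]}}

```text
clock: 5.9
position: [0.5317, -0.2971, 0.2491]
tool_rot: [-3.133, -0.003, 1.205]
force: [0.4, 0.2, -2.8]
grip_width: 0.0168
```

```bash
python3 - <<'E'
from h import *
s=st(); plan([.6065,.031,.24],53)
E
```

```text
t5.90 p [ 531.7 -297.1  249.1] rpy [-1.7953e+02 -1.7000e-01  6.9070e+01] F [ 0.4  0.2 -2.8] M [-0.044 -0.055 -0.038] g16.8 q [ 0.91  0.59 -0.75  1.61  0.44  1.12  1.25]
[[41.6, -5.9, 1.3, -0.06, -0.01, 2.01], [41.4, -7.4, 1.3, -0.06, -0.01, 2.01], [41.1, -8.8, 1.3, -0.06, -0.01, 2.01], [40.8, -10.3, 1.3, -0.06, -0.01, 2.01], [40.4, -11.7, 1.2, -0.06, -0.01, 2.01], [40.0, -13.1, 1.2, -0.06, -0.01, 2.01], [39.5, -14.5, 1.2, -0.06, -0.01, 2.01], [39.0, -15.9, 1.2, -0.06, -0.01, 2.01]]
```

>>> {"op": "arm_command", "data": {"targets": [[41, -6, 1, -0.1, 0, 2], [41, -7, 1, 0, 0, 2], [41, -9, 1, 0, 0, 2], [41, -10, 1, -0.1, 0, 2], [40, -12, 1, 0, 0, 2], [40, -13, 1, 0, 0, 2], [38, -14, 1, -0.1, 0, 2], [28, -13, 1, 0, 0, 2]]}}

```text
clock: 6.7
position: [0.6039, 0.023, 0.2439]
tool_rot: [-3.138, 0.001, 0.906]
force: [-0.2, -0.8, -2.8]
grip_width: 0.0168
```

>>> {"op": "arm_command", "data": {"targets": [[0, 0, 0, 0, 0, 0], [0, 0, 0, 0, 0, 0]]}}

```text
clock: 6.9
position: [0.6035, 0.0289, 0.244]
tool_rot: [-3.136, -0.001, 0.913]
force: [0.1, -0.3, -3.6]
grip_width: 0.0166
```

```bash
python3 - <<'E'
from h import *
import pickle
s=st(); f=bot.grab_frame("wrist"); s2=st()
pickle.dump((s,f),open("w3.pkl","wb")); save("w3",np.clip(f["color"].astype(float)*1.8,0,255).astype(np.uint8))
E
```

```text
t6.90 p [603.5  28.9 244. ] rpy [-1.7969e+02 -4.0000e-02  5.2310e+01] F [ 0.1 -0.3 -3.6] M [-0.022  0.025 -0.02 ] g16.6 q [ 0.33  0.58 -0.71  1.63  0.41  1.09  0.42]
t6.95 p [603.4  29.  244.1] rpy [-1.7968e+02 -7.0000e-02  5.2310e+01] F [-0.5  0.2 -2.2] M [0.095 0.037 0.015] g16.6 q [ 0.34  0.58 -0.71  1.63  0.41  1.09  0.42]
```

View pics/w3.png

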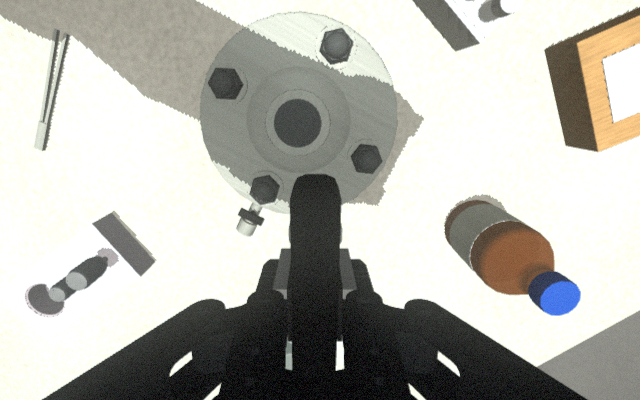

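All four nuts show: nut0 (264,188), nut1 (366,158), nut2 (337,45), nut3 (225,84). I'll enlarge the view for exact centres and hex angles.

```bash
python3 - <<'E'
from h import *
import pickle
s,f=pickle.load(open("w3.pkl","rb")); c=np.clip(f["color"].astype(float)*2.2,0,255).astype(np.uint8)
T=[("0",264,188),("1",366,158),("2",337,45),("3",225,84)]
out=[]
for n,u,v in T:
    q=cv2.resize(c[v-20:v+20,u-20:u+20],(390,290+100),interpolation=cv2.INTER_CUBIC)
    for k in range(0,390,39*1): pass
    for k in (5,10,15,20,25,30,35):
        x=int((k)*9.75); cv2.line(q,(x,0),(x,6),(255,0,0),1); cv2.line(q,(0,x),(6,x),(255,0,0),1)
    cv2.putText(q,n,(12,30),0,1,(255,0,0),2); out.append(q)
im=np.vstack([np.hstack(out[:2]),np.hstack(out[2:])]); im=cv2.resize(im,(600,600),interpolation=cv2.INTER_AREA); save("w3c",im)
W=cloud(s,f)
for n,u,v in T:
    P=W[v-20:v+20,u-20:u+20].reshape(-1,3); P=P[(P[:,2]>.099)&(P[:,2]<.115)]
    c_=P[:,:2].mean(0)
    e=cv2.minEnclosingCircle((P[:,:2]*1000).astype(np.float32))
    print(n,len(P),np.round(c_*1000,1),e,P[:,2].max(),np.round(pix2w(f,u,v,z=.108,pose=(s["position"],s["tool_rot"]))*1000,1))
E
```

```text
0 526 [576.3  -0.8] ((577.0743408203125, -1.7468338012695312), 11.929169654846191) 0.11120965891787435 [574.1   1.9 108. ]
1 568 [606.1  79.5] ((607.6090698242188, 79.64065551757812), 11.526068687438965) 0.11077123207409686 [603.9  79.6 108. ]
2 751 [525.7 109.3] ((525.3486328125, 110.15597534179688), 11.79061508178711) 0.11059816731804506 [526.  109.5 108. ]
3 683 [496.  29.] ((495.04608154296875, 27.979557037353516), 11.952003479003906) 0.11061644562045816 [497.3  29.9 108. ]
```

View pics/w3c.png

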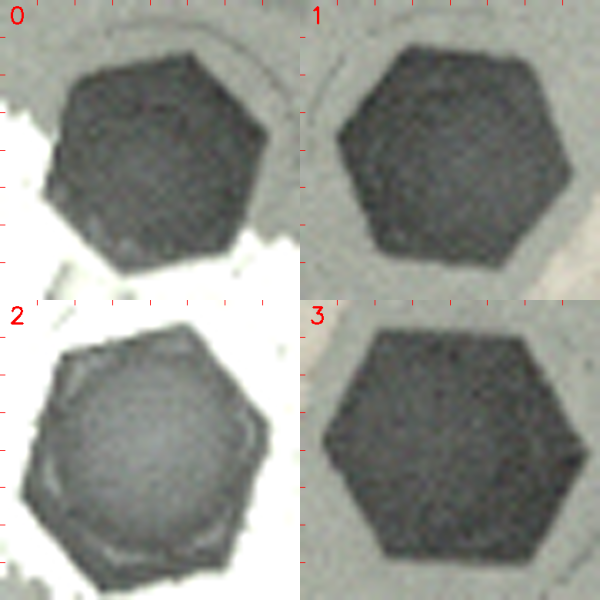

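The crops give clean hexagons. I'll fit them from the corner pixels I read off.

```bash
python3 - <<'E'
from h import *
import pickle
s,f=pickle.load(open("w3.pkl","rb"))
V={0:((244,168),[(190,52),(268,135),(232,253),(123,275),(43,194),(76,80)]),
1:((346,138),[(112,45),(228,62),(272,172),(199,269),(81,255),(37,137)]),
2:((317,25),[(187,23),(270,128),(232,268),(103,293),(22,194),(62,54)]),
3:((205,64),[(80,28),(222,38),(287,153),(229,265),(85,258),(22,138)])}
C={}
for k,((a,b),L) in V.items():
    for z in (.0945,):
        P=np.array([pix2w(f,a+(x+.5)/7.5-.5,b+(y+.5)/7.5-.5,z=z,pose=(s["position"],s["tool_rot"]))[:2] for x,y in L])*1000
        c=P.mean(0); d=P-c; ang=np.degrees(np.angle(np.mean(np.exp(6j*np.arctan2(d[:,1],d[:,0])))))/6
        print(k,z,np.round(c,1),"R",np.round(np.hypot(*d.T),1),"flat normal mod60",round((ang+30)%60,1))
    C[k]=c
print("centre",np.mean(list(C.values()),0),C[0]-C[2],C[1]-C[3],[np.degrees(np.arctan2(*(C[i]-C[i+2])[::-1])) for i in (0,1)])
E
```

```text
0 0.0945 [577.   -2.6] R [13.6 13.1 13.  13.4 13.1 12.8] flat normal mod60 34.4
1 0.0945 [607.5  79.7] R [13.1 12.7 12.9 13.4 13.2 13. ] flat normal mod60 15.5
2 0.0945 [525.3 110.2] R [12.9 12.5 13.1 12.8 12.6 12.7] flat normal mod60 34.8
3 0.0945 [494.6  27.9] R [13.1 12.9 13.4 13.3 13.3 13.4] flat normal mod60 19.3
centre [551.0759578   53.80687985] [  51.68425411 -112.85767117] [112.94362432  51.7532635 ] [np.float64(-65.3941336105872), np.float64(24.618297248675987)]
```

```bash
cat >> h.py <<'E'
N={0:(.5773,-.0031),1:(.6079,.0791),2:(.5257,.1097),3:(.4951,.0275)}
E
python3 - <<'E'
from h import *
s=st(); plan([*N[1],.21],45,n=2)
E
```

```text
t6.95 p [603.4  29.  244.1] rpy [-1.7968e+02 -7.0000e-02  5.2310e+01] F [-0.5  0.2 -2.2] M [0.095 0.037 0.015] g16.6 q [ 0.34  0.58 -0.71  1.63  0.41  1.09  0.42]
[[21.1, -13.4, 17.1, -0.16, -0.03, 3.65], [20.3, -14.8, 17.1, -0.16, -0.03, 3.65]]
```

>>> {"op": "arm_command", "data": {"targets": [[21, -13.4, 17, -0.2, 0, 3.6], [20, -14.8, 17, -0.2, 0, 3.6], [0, 0, 0, 0, 0, 0]]}}

```text
clock: 7.25
position: [0.6081, 0.0755, 0.2095]
tool_rot: [3.139, -0.0, 0.777]
force: [0.2, 0.1, -2.0]
grip_width: 0.0163
```

```bash
python3 - <<'E'
from h import *
s=st(); plan([*N[1],.19],45,n=2)
E
```

```text
t7.25 p [608.1  75.5 209.5] rpy [ 1.7985e+02 -2.0000e-02  4.4530e+01] F [ 0.2  0.1 -2. ] M [ 0.001  0.048 -0.003] g16.3 q [ 0.22  0.62 -0.66  1.65  0.43  1.02  0.2 ]
[[1.2, -1.4, 9.7, 0.07, -0.01, -0.24], [1.2, -1.4, 9.7, 0.07, -0.01, -0.24]]
```

>>> {"op": "arm_command", "data": {"targets": [[2.4, -2.8, 2, 0.1, 0, -0.4], [0, 0, 0, 0, 0, 0]]}}

```text
clock: 7.45
position: [0.6078, 0.0772, 0.2074]
tool_rot: [3.141, 0.001, 0.784]
force: [-0.7, -0.4, -2.7]
grip_width: 0.0166
```

>>> {"op": "arm_command", "data": {"targets": [[0, 0, 6, 0, 0, 0], [0, 0, 5, 0, 0, 0], [0, 0, 4, 0, 0, 0], [0, 0, 3, 0, 0, 0]]}}

```text
clock: 7.85
position: [0.608, 0.0773, 0.1907]
tool_rot: [-3.141, -0.003, 0.783]
force: [-3.6, 5.9, -0.5]
grip_width: 0.0166
```

```bash
python3 - <<'E'
from h import *
s=st(); plan([*N[1],.183],45,n=1)
E
```

```text
t7.85 p [608.   77.3 190.7] rpy [-179.95   -0.19   44.87] F [-3.6  5.9 -0.5] M [ 1.703  1.009 -0.004] g16.6 q [ 0.21  0.64 -0.66  1.67  0.45  0.99  0.19]
[[1.2, -1.4, 7.7, -0.05, -0.19, -0.13]]
```

>>> {"op": "arm_command", "data": {"targets": [[1.8, -1.8, 1, 0, 0, 0], [0.4, -0.4, 4, 0, 0, 0], [0, 0, 4, 0, 0, 0], [0, 0, 3, 0, 0, 0]]}}

```text
clock: 8.25
position: [0.6099, 0.0801, 0.1851]
tool_rot: [3.137, -0.007, 0.781]
force: [-23.3, -5.1, 55.0]
grip_width: 0.0164
```

```bash
python3 - <<'E'
from h import *
s=st(); plan([*N[1],.183],45,n=1)
E
```

```text
t8.25 p [609.9  80.1 185.1] rpy [179.72  -0.4   44.77] F [-23.3  -5.1  55. ] M [-1.739  6.438 -0.083] g16.4 q [ 0.21  0.65 -0.65  1.67  0.46  0.97  0.17]
[[-2.1, -0.7, 2.0, 0.28, -0.4, -0.23]]
```

>>> {"op": "arm_command", "data": {"targets": [[-1.3, -0.9, -2, 0.2, -0.3, 0], [0, 0, 0, 0, 0, 0]]}}

```text
clock: 8.45
position: [0.6085, 0.0791, 0.188]
tool_rot: [3.139, -0.002, 0.781]
force: [-0.6, 0.5, -2.6]
grip_width: 0.0164
```

```bash
python3 - <<'E'
from h import *
s=st()
E
```

```text
t8.45 p [608.5  79.1 188. ] rpy [ 1.7982e+02 -1.3000e-01  4.4730e+01] F [-0.6  0.5 -2.6] M [ 0.331  0.143 -0.008] g16.4 q [ 0.21  0.64 -0.65  1.67  0.45  0.98  0.18]
```

>>> {"op": "arm_command", "data": {"targets": [[0, 0, 2, 0, 0, 3], [0, 0, 0.3, 0, 0, 5], [0, 0, 0.2, 0, 0, 5]]}}

```text
clock: 8.75
position: [0.6086, 0.0792, 0.1853]
tool_rot: [3.14, -0.004, 0.548]
force: [-7.1, 0.0, 16.1]
grip_width: 0.0168
```

```bash
python3 - <<'E'
from h import *
s=st(); plan([*N[1],.186],7.8)
E
```

```text
t8.75 p [608.6  79.2 185.3] rpy [179.9   -0.21  31.4 ] F [-7.1  0.  16.1] M [-0.057  2.223  0.299] g16.8 q [ 0.17  0.63 -0.59  1.67  0.42  0.96 -0.03]
[[-0.2, -0.1, -0.2, 0.02, -0.08, 7.87], [-0.2, -0.1, -0.2, 0.02, -0.08, 7.87], [-0.2, -0.0, -0.2, 0.02, -0.08, 7.87]]
```

>>> {"op": "arm_command", "data": {"targets": [[-0.6, -0.2, -0.5, 0, 0, 6], [0, 0, 0, 0, 0, 6], [0, 0, 0, 0, 0, 6], [0, 0, 0, 0, 0, 4], [0, 0, 0, 0, 0, 0]]}}

```text
clock: 9.25
position: [0.6082, 0.079, 0.1854]
tool_rot: [3.141, -0.005, 0.145]
force: [-4.2, 1.0, 7.2]
grip_width: 0.0167
```

```bash
python3 - <<'E'
from h import *
s=st(); plan([*N[1],.186],7.8)
E
```

```text
t9.25 p [608.2  79.  185.4] rpy [179.99  -0.3    8.33] F [-4.2  1.   7.2] M [-0.005  1.318  0.159] g16.7 q [ 0.11  0.61 -0.5   1.68  0.35  0.94 -0.37]
[[-0.3, -0.1, -0.6, 0.0, -0.3, 0.53]]
```

>>> {"op": "arm_command", "data": {"targets": [[0, 0, -0.5, 0, 0, -7], [0, 0, -15, 0, 0.2, 0], [0, 0, -20, 0, 0, 0], [0, 0, 0, 0, 0, 0]]}}

```text
clock: 9.65
position: [0.6083, 0.0784, 0.2217]
tool_rot: [3.141, -0.009, 0.264]
force: [0.4, -0.4, -2.0]
grip_width: 0.0166
```

```bash
python3 - <<'E'
from h import *
s=st(); plan([*N[3],.217],-10.7)
E
```

```text
t9.65 p [608.3  78.4 221.7] rpy [179.98  -0.51  15.11] F [ 0.4 -0.4 -2. ] M [ 0.022 -0.005  0.01 ] g16.6 q [ 0.14  0.57 -0.54  1.65  0.34  1.01 -0.25]
[[-30.7, 4.9, 0.9, -0.02, -0.13, 6.45], [-29.9, 8.3, 1.0, -0.02, -0.13, 6.45], [-28.8, 11.6, 1.1, -0.02, -0.13, 6.45], [-27.3, 14.8, 1.1, -0.02, -0.13, 6.45]]
```

>>> {"op": "arm_command", "data": {"targets": [[-30.7, 4.9, 0.5, 0, -0.15, 6.4], [-30, 8.3, 0.5, 0, -0.15, 6.4], [-29, 11.6, 0.5, 0, -0.15, 6.4], [-25, 13, 0.5, 0, -0.15, 6], [0, 0, 0, 0, 0, 0]]}}

```text
clock: 10.15
position: [0.493, 0.0271, 0.2177]
tool_rot: [-3.139, 0.001, -0.21]
force: [0.5, 0.1, -3.7]
grip_width: 0.0169
```

```bash
python3 - <<'E'
from h import *
s=st(); plan([*N[3],.207],-10.7,n=1)
E
```

```text
t10.15 p [493.   27.1 217.7] rpy [-1.7986e+02  3.0000e-02 -1.2010e+01] F [ 0.5  0.1 -3.7] M [ 0.004 -0.01  -0.012] g16.9 q [ 0.19  0.38 -0.47  1.95  0.22  0.85 -0.6 ]
[[2.0, -0.8, 10.7, -0.14, 0.03, -1.31]]
```

>>> {"op": "arm_command", "data": {"targets": [[2.2, -0.8, 8, -0.1, 0, -1.3], [0, 0, 2, 0, 0, 0], [0, 0, 0, 0, 0, 0]]}}

```text
clock: 10.45
position: [0.4966, 0.0275, 0.2068]
tool_rot: [-3.14, -0.001, -0.187]
force: [-0.2, 0.1, -3.0]
grip_width: 0.0168
```

```bash
python3 - <<'E'
from h import *
s=st(); plan([*N[3],.207],-10.7,n=1)
E
```

```text
t10.45 p [496.6  27.5 206.8] rpy [-1.7993e+02 -6.0000e-02 -1.0690e+01] F [-0.2  0.1 -3. ] M [-0.046 -0.002  0.024] g16.8 q [ 0.19  0.41 -0.46  1.96  0.24  0.83 -0.59]
[[-1.5, 0.2, -0.2, -0.07, -0.06, 0.01]]
```

>>> {"op": "arm_command", "data": {"targets": [[-1.4, 0.2, 6, 0, 0, 0], [0, 0, 5, 0, 0, 0], [0, 0, 4, 0, 0, 0], [0, 0, 2, 0, 0, 0]]}}

```text
clock: 10.85
position: [0.4958, 0.028, 0.1877]
tool_rot: [-3.14, -0.0, -0.186]
force: [0.6, -1.3, -1.8]
grip_width: 0.0167
```

```bash
python3 - <<'E'
from h import *
s=st(); plan([*N[3],.187],-10.7,n=1)
E
```

```text
t10.85 p [495.8  28.  187.7] rpy [-1.7992e+02 -1.0000e-02 -1.0650e+01] F [ 0.6 -1.3 -1.8] M [-0.456  0.146 -0.035] g16.7 q [ 0.18  0.43 -0.45  1.98  0.26  0.79 -0.61]
[[-0.6, 0.6, 0.7, -0.08, -0.01, 0.05]]
```

>>> {"op": "arm_command", "data": {"targets": [[0, 0.3, 2, 0, 0, 4], [0, 0, 0.3, 0, 0, 6], [0, 0, 0, 0, 0, 6], [0, 0, 0, 0, 0, 6]]}}

```text
clock: 11.25
position: [0.4957, 0.0271, 0.1853]
tool_rot: [-3.141, 0.0, -0.581]
force: [-1.9, -1.5, -0.7]
grip_width: 0.0167
```

```bash
python3 - <<'E'
from h import *
s=st(); plan([*N[3],.186],-48.4)
E
```

```text
t11.25 p [495.7  27.1 185.3] rpy [-1.7999e+02  2.0000e-02 -3.3300e+01] F [-1.9 -1.5 -0.7] M [-0.492  0.574  0.154] g16.7 q [ 0.1   0.42 -0.36  1.98  0.21  0.77 -0.95]
[[-0.4, 0.0, -0.3, -0.0, 0.01, 7.55], [-0.4, 0.1, -0.3, -0.0, 0.01, 7.55]]
```

Turning at ~0.15–0.2 N m. I'll finish the 30°, release and lift.

>>> {"op": "arm_command", "data": {"targets": [[0, 0, 0, 0, 0, 6], [0, 0, 0, 0, 0, 6], [0, 0, 0, 0, 0, 2.5], [0, 0, 0, 0, 0, 0]]}}

```text
clock: 11.65
position: [0.4955, 0.027, 0.1853]
tool_rot: [3.141, -0.0, -0.847]
force: [-0.5, -2.2, 1.2]
grip_width: 0.0166
```

```bash
python3 - <<'E'
from h import *
s=st()
E
```

```text
t11.65 p [495.5  27.  185.3] rpy [ 1.7994e+02 -1.0000e-02 -4.8540e+01] F [-0.5 -2.2  1.2] M [-0.46   0.359  0.171] g16.6 q [ 0.05  0.42 -0.29  1.98  0.17  0.76 -1.18]
```

>>> {"op": "arm_command", "data": {"targets": [[0, 0, -0.5, 0, 0, -7], [0, 0, -15, 0, 0, 0], [0, 0, -18, 0, 0, 0], [0, 0, 0, 0, 0, 0]]}}

```text
clock: 12.05
position: [0.4956, 0.0274, 0.2189]
tool_rot: [3.14, 0.001, -0.713]
force: [0.5, -0.4, -2.8]
grip_width: 0.0168
```

```bash
python3 - <<'E'
from h import *
s=st(); plan([*N[0],.217],4.4)
E
```

```text
t12.05 p [495.6  27.4 218.9] rpy [ 1.7993e+02  4.0000e-02 -4.0840e+01] F [ 0.5 -0.4 -2.8] M [0.004 0.002 0.023] g16.8 q [ 0.09  0.37 -0.34  1.95  0.16  0.85 -1.05]
[[13.6, -5.1, 0.3, 0.01, 0.01, -7.54], [14.2, -3.2, 0.3, 0.01, 0.01, -7.54], [14.5, -1.3, 0.3, 0.01, 0.01, -7.54], [14.5, 0.6, 0.3, 0.01, 0.01, -7.54], [14.3, 2.5, 0.3, 0.01, 0.01, -7.54], [13.9, 4.3, 0.3, 0.01, 0.01, -7.54]]
```

>>> {"op": "arm_command", "data": {"targets": [[13.6, -5.1, 0.3, 0, 0, -7.5], [14.2, -3.2, 0.3, 0, 0, -7.5], [14.5, -1.3, 0.3, 0, 0, -7.5], [14.5, 0.6, 0.3, 0, 0, -7.5], [14, 2.5, 0.3, 0, 0, -7.5], [12, 4, 0.3, 0, 0, -6.5], [0, 0, 0, 0, 0, 0]]}}

```text
clock: 12.75
position: [0.5775, -0.0023, 0.2117]
tool_rot: [-3.14, 0.003, 0.093]
force: [-0.7, -0.8, -3.6]
grip_width: 0.0165
```

```bash
python3 - <<'E'
from h import *
s=st(); plan([*N[0],.207],4.4,n=1)
E
```

```text
t12.75 p [577.5  -2.3 211.7] rpy [-1.7991e+02  1.6000e-01  5.3400e+00] F [-0.7 -0.8 -3.6] M [-0.021  0.061  0.041] g16.5 q [ 0.25  0.53 -0.49  1.74  0.29  0.95 -0.27]
[[-0.3, 0.8, 4.7, -0.09, 0.16, 0.94]]
```

>>> {"op": "arm_command", "data": {"targets": [[-0.3, 0.8, 6, 0, 0.2, 0.9], [0, 0, 6, 0, 0, 0], [0, 0, 5, 0, 0, 0], [0, 0, 4, 0, 0, 0], [0, 0, 2, 0, 0, 0]]}}

```text
clock: 13.25
position: [0.5767, -0.0025, 0.1862]
tool_rot: [-3.14, -0.003, 0.069]
force: [2.6, -1.6, -1.5]
grip_width: 0.0163
```

```bash
python3 - <<'E'
from h import *
s=st(); plan([*N[0],.187],4.4,n=1)
E
```

```text
t13.25 p [576.7  -2.5 186.2] rpy [-1.7993e+02 -1.6000e-01  3.9500e+00] F [ 2.6 -1.6 -1.5] M [-0.395 -0.657 -0.011] g16.3 q [ 0.24  0.55 -0.47  1.77  0.31  0.89 -0.31]
[[0.6, 0.6, -0.8, -0.07, -0.16, -0.45]]
```

>>> {"op": "arm_command", "data": {"targets": [[0.5, 0.4, 0.5, 0, -0.1, 6], [0, 0, 0.2, 0, 0, 6], [0, 0, 0, 0, 0, 6], [0, 0, 0, 0, 0, 6]]}}

```text
clock: 13.65
position: [0.5773, -0.0033, 0.1854]
tool_rot: [-3.14, -0.002, -0.364]
force: [1.5, -1.6, -2.7]
grip_width: 0.0164
```

```bash
python3 -c "
from h import *
st()"
```

```text
t13.65 p [577.3  -3.3 185.4] rpy [-1.7993e+02 -1.0000e-01 -2.0850e+01] F [ 1.5 -1.6 -2.7] M [-0.567 -0.599  0.227] g16.4 q [ 0.16  0.54 -0.36  1.78  0.24  0.87 -0.68]
```

>>> {"op": "arm_command", "data": {"targets": [[0, 0, 0, 0, 0, 3], [0, 0, 0, 0, 0, 3]]}}

```text
clock: 13.85
position: [0.5772, -0.0034, 0.1854]
tool_rot: [-3.141, -0.002, -0.476]
force: [1.6, -2.6, -1.3]
grip_width: 0.0169
```

```bash
python3 -c "
from h import *
st()"
```

```text
t13.85 p [577.2  -3.4 185.4] rpy [-1.7995e+02 -1.3000e-01 -2.7250e+01] F [ 1.6 -2.6 -1.3] M [-0.585 -0.7    0.177] g16.9 q [ 0.14  0.54 -0.34  1.78  0.22  0.86 -0.77]
```

>>> {"op": "arm_command", "data": {"targets": [[0, 0, 0, 0, 0, 2.5]]}}

```text
clock: 13.95
position: [0.5772, -0.0034, 0.1854]
tool_rot: [-3.141, -0.003, -0.521]
force: [1.6, -1.9, -1.5]
grip_width: 0.0166
```

```bash
python3 -c "
from h import *
st()"
```

```text
t13.95 p [577.2  -3.4 185.4] rpy [-1.7995e+02 -1.5000e-01 -2.9880e+01] F [ 1.6 -1.9 -1.5] M [-0.59  -0.669  0.26 ] g16.6 q [ 0.13  0.53 -0.32  1.78  0.22  0.86 -0.81]
```

>>> {"op": "arm_command", "data": {"targets": [[0, 0, 0, 0, 0, 2.5]]}}

```text
clock: 14.05
position: [0.5772, -0.0034, 0.1854]
tool_rot: [-3.141, -0.003, -0.567]
force: [2.6, -2.0, -1.1]
grip_width: 0.0168
```

```bash
python3 -c "
from h import *
st()"
```

```text
t14.05 p [577.2  -3.4 185.4] rpy [-1.7995e+02 -1.7000e-01 -3.2490e+01] F [ 2.6 -2.  -1.1] M [-0.515 -0.68   0.219] g16.8 q [ 0.13  0.53 -0.31  1.78  0.21  0.86 -0.85]
```

>>> {"op": "arm_command", "data": {"targets": [[0, 0, 0, 0, 0, 2]]}}

```text
clock: 14.15
position: [0.5771, -0.0034, 0.1854]
tool_rot: [-3.141, -0.003, -0.604]
force: [2.5, -2.4, -2.8]
grip_width: 0.0164
```

```bash
python3 -c "
from h import *
st()"
```

```text
t14.15 p [577.1  -3.4 185.4] rpy [-179.95   -0.18  -34.59] F [ 2.5 -2.4 -2.8] M [-0.61  -0.64   0.231] g16.4 q [ 0.12  0.53 -0.3   1.78  0.2   0.86 -0.88]
```

>>> {"op": "arm_command", "data": {"targets": [[0, 0, 0, 0, 0, 2.5]]}}

```text
clock: 14.25
position: [0.5771, -0.0034, 0.1854]
tool_rot: [-3.141, -0.003, -0.649]
force: [1.2, -1.2, -2.1]
grip_width: 0.0165
```

```bash
python3 -c "
from h import *
st()"
```

```text
t14.25 p [577.1  -3.4 185.4] rpy [-179.95   -0.2   -37.18] F [ 1.2 -1.2 -2.1] M [-0.586 -0.637  0.238] g16.5 q [ 0.11  0.53 -0.29  1.78  0.2   0.85 -0.92]
```

>>> {"op": "arm_command", "data": {"targets": [[0, 0, 0, 0, 0, 2.5]]}}

```text
clock: 14.35
position: [0.5771, -0.0034, 0.1854]
tool_rot: [-3.141, -0.004, -0.694]
force: [1.8, -1.2, -0.9]
grip_width: 0.0168
```

```bash
python3 -c "
from h import *
st()"
```

```text
t14.35 p [577.1  -3.4 185.4] rpy [-179.94   -0.22  -39.79] F [ 1.8 -1.2 -0.9] M [-0.602 -0.613  0.262] g16.8 q [ 0.1   0.53 -0.28  1.78  0.19  0.85 -0.96]
```

>>> {"op": "arm_command", "data": {"targets": [[0, 0, 0, 0, 0, 2]]}}

```text
clock: 14.45
position: [0.577, -0.0034, 0.1854]
tool_rot: [-3.141, -0.004, -0.731]
force: [1.0, -2.0, -0.7]
grip_width: 0.0167
```

```bash
python3 -c "
from h import *
st()"
```

```text
t14.45 p [577.   -3.4 185.4] rpy [-179.94   -0.23  -41.89] F [ 1.  -2.  -0.7] M [-0.502 -0.647  0.228] g16.7 q [ 0.1   0.53 -0.27  1.78  0.18  0.85 -0.99]
```

>>> {"op": "arm_command", "data": {"targets": [[0, 0, 0, 0, 0, 2.5]]}}

```text
clock: 14.55
position: [0.577, -0.0034, 0.1854]
tool_rot: [-3.14, -0.004, -0.776]
force: [2.5, -1.8, -1.7]
grip_width: 0.0166
```

```bash
python3 -c "
from h import *
st()"
```

```text
t14.55 p [577.   -3.4 185.4] rpy [-179.93   -0.25  -44.48] F [ 2.5 -1.8 -1.7] M [-0.554 -0.622  0.247] g16.6 q [ 0.09  0.53 -0.26  1.78  0.18  0.85 -1.03]
```

>>> {"op": "arm_command", "data": {"targets": [[0, 0, 0, 0, 0, 2.5]]}}

```text
clock: 14.65
position: [0.5769, -0.0035, 0.1854]
tool_rot: [-3.14, -0.005, -0.822]
force: [1.5, -0.8, -0.9]
grip_width: 0.0168
```

```bash
python3 -c "
from h import *
st()"
```

```text
t14.65 p [576.9  -3.5 185.4] rpy [-179.93   -0.26  -47.09] F [ 1.5 -0.8 -0.9] M [-0.594 -0.629  0.217] g16.8 q [ 0.08  0.53 -0.25  1.78  0.17  0.85 -1.07]
```

>>> {"op": "arm_command", "data": {"targets": [[0, 0, 0, 0, 0, 2]]}}

```text
clock: 14.75
position: [0.5769, -0.0034, 0.1854]
tool_rot: [-3.14, -0.005, -0.859]
force: [1.7, -0.9, -2.2]
grip_width: 0.0166
```

```bash
python3 -c "
from h import *
st()"
```

```text
t14.75 p [576.9  -3.4 185.4] rpy [-179.92   -0.28  -49.19] F [ 1.7 -0.9 -2.2] M [-0.591 -0.59   0.276] g16.6 q [ 0.07  0.53 -0.24  1.78  0.16  0.85 -1.1 ]
```

>>> {"op": "arm_command", "data": {"targets": [[0, 0, 0, 0, 0, 2.5]]}}

```text
clock: 14.85
position: [0.5769, -0.0034, 0.1855]
tool_rot: [-3.14, -0.005, -0.904]
force: [2.0, -1.3, -1.2]
grip_width: 0.0164
```

```bash
python3 -c "
from h import *
st()"
```

```text
t14.85 p [576.9  -3.4 185.5] rpy [-179.9    -0.29  -51.78] F [ 2.  -1.3 -1.2] M [-0.556 -0.587  0.362] g16.4 q [ 0.06  0.52 -0.23  1.79  0.16  0.84 -1.14]
```

>>> {"op": "arm_command", "data": {"targets": [[0, 0, 0, 0, 0, 2.5]]}}

```text
clock: 14.95
position: [0.5768, -0.0034, 0.1854]
tool_rot: [-3.14, -0.005, -0.949]
force: [2.3, -1.3, -0.9]
grip_width: 0.0166
```

```bash
python3 -c "
from h import *
st()"
```

```text
t14.95 p [576.8  -3.4 185.4] rpy [-179.9    -0.3   -54.38] F [ 2.3 -1.3 -0.9] M [-0.574 -0.595  0.452] g16.6 q [ 0.06  0.52 -0.22  1.79  0.15  0.84 -1.18]
```

Nut 0 came up firm (0.24 → 0.36 → 0.45 N m). On to nut 2, opposite.

>>> {"op": "arm_command", "data": {"targets": [[0, 0, -0.5, 0, 0, -7], [0, 0, -15, 0, 0, 0], [0, 0, -18, 0, 0, 0], [0, 0, 0, 0, 0, 0]]}}

```text
clock: 15.35
position: [0.5754, -0.0027, 0.2181]
tool_rot: [3.141, -0.004, -0.824]
force: [-0.2, -0.3, -2.6]
grip_width: 0.0164
```

```bash
python3 - <<'E'
from h import *
s=st(); plan([*N[2],.215],4.8)
E
```

```text
t15.35 p [575.4  -2.7 218.1] rpy [179.94  -0.21 -47.22] F [-0.2 -0.3 -2.6] M [-0.015 -0.023  0.012] g16.4 q [ 0.08  0.48 -0.25  1.76  0.15  0.92 -1.06]
[[-16.6, -5.7, 0.4, 0.02, -0.02, -7.43], [-15.7, -7.8, 0.4, 0.02, -0.02, -7.43], [-14.6, -9.8, 0.4, 0.02, -0.02, -7.43], [-13.2, -11.6, 0.4, 0.02, -0.02, -7.43], [-11.6, -13.2, 0.4, 0.02, -0.02, -7.43], [-9.8, -14.6, 0.4, 0.02, -0.02, -7.43], [-7.8, -15.7, 0.4, 0.02, -0.02, -7.43]]
```

>>> {"op": "arm_command", "data": {"targets": [[-16.6, -5.7, 0, 0, 0, -7.4], [-15.7, -7.8, 0, 0, 0, -7.4], [-14.6, -9.8, 0, 0, 0, -7.4], [-13.2, -11.6, 0, 0, 0, -7.4], [-11.6, -13.2, 0, 0, 0, -7.4], [-9.8, -14, 0.5, 0, 0, -7.4], [-7, -13, 0.5, 0, 0, -7], [0, 0, 0, 0, 0, 0]]}}

```text
clock: 16.15
position: [0.5188, 0.1105, 0.2098]
tool_rot: [3.139, 0.007, 0.107]
force: [-0.3, 0.3, -2.7]
grip_width: 0.0167
```

```bash
python3 - <<'E'
from h import *
s=st(); plan([*N[2],.207],4.8,n=1)
E
```

```text
t16.15 p [518.8 110.5 209.8] rpy [179.83   0.41   6.14] F [-0.3  0.3 -2.7] M [ 0.078 -0.081  0.003] g16.7 q [ 0.06  0.46 -0.51  1.86  0.28  0.9  -0.48]
[[6.8, 1.6, 2.7, 0.17, 0.41, 1.34]]
```

>>> {"op": "arm_command", "data": {"targets": [[6.5, 1.6, 0, 0.2, 0.4, 1.3], [0, 0, 1, 0, 0, 0]]}}

```text
clock: 16.35
position: [0.5258, 0.1088, 0.2077]
tool_rot: [-3.141, 0.001, 0.078]
force: [-0.2, -0.5, -2.7]
grip_width: 0.0165
```

```bash
python3 - <<'E'
from h import *
s=st(); plan([*N[2],.207],4.8,n=1)
E
```

```text
t16.35 p [525.8 108.8 207.7] rpy [-1.7997e+02  4.0000e-02  4.4500e+00] F [-0.2 -0.5 -2.7] M [-0.005 -0.007  0.027] g16.5 q [ 0.06  0.47 -0.5   1.86  0.28  0.89 -0.5 ]
[[0.0, -0.9, 0.7, -0.03, 0.04, -0.35]]
```

>>> {"op": "arm_command", "data": {"targets": [[0, -0.9, 5, 0, 0, -0.3], [0, 0, 6, 0, 0, 0], [0, 0, 5, 0, 0, 0], [0, 0, 3, 0, 0, 0], [0, 0, 2, 0, 0, 0]]}}

```text
clock: 16.85
position: [0.5265, 0.109, 0.185]
tool_rot: [-3.141, 0.0, 0.077]
force: [-10.8, -0.2, 46.9]
grip_width: 0.0168
```

```bash
python3 - <<'E'
from h import *
s=st(); plan([*N[2],.186],4.8,n=1)
E
```

```text
t16.85 p [526.5 109.  185. ] rpy [-179.95    0.      4.42] F [-10.8  -0.2  46.9] M [-0.214  2.719 -0.029] g16.8 q [ 0.05  0.5  -0.49  1.87  0.3   0.84 -0.52]
[[-0.8, -0.8, -1.0, -0.05, 0.0, -0.38]]
```

Seated on the washer with a bit too much push. I'll ease off and turn.

>>> {"op": "arm_command", "data": {"targets": [[-0.8, -0.3, -1.5, 0, 0, 3], [0, 0, 0, 0, 0, 6], [0, 0, 0, 0, 0, 6], [0, 0, 0, 0, 0, 6]]}}

```text
clock: 17.25
position: [0.526, 0.1091, 0.1865]
tool_rot: [-3.14, -0.0, -0.301]
force: [-0.5, -0.0, -0.7]
grip_width: 0.0167
```

```bash
python3 -c "
from h import *
st()"
```

```text
t17.25 p [526.  109.1 186.5] rpy [-1.7993e+02 -1.0000e-02 -1.7220e+01] F [-0.5 -0.  -0.7] M [0.145 0.259 0.255] g16.7 q [-0.02  0.48 -0.39  1.88  0.24  0.83 -0.84]
```

>>> {"op": "arm_command", "data": {"targets": [[0, 0, 0, 0, 0, 5], [0, 0, 0, 0, 0, 4]]}}

```text
clock: 17.45
position: [0.5259, 0.1091, 0.1865]
tool_rot: [-3.141, -0.0, -0.465]
force: [-0.8, -0.4, 0.3]
grip_width: 0.0168
```

```bash
python3 -c "
from h import *
st()"
```

```text
t17.45 p [525.9 109.1 186.5] rpy [-1.7995e+02 -2.0000e-02 -2.6670e+01] F [-0.8 -0.4  0.3] M [0.016 0.169 0.253] g16.8 q [-0.05  0.48 -0.35  1.88  0.22  0.82 -0.98]
```

>>> {"op": "arm_command", "data": {"targets": [[0, 0, 0, 0, 0, 2.5]]}}

```text
clock: 17.55
position: [0.5259, 0.1091, 0.1865]
tool_rot: [-3.141, -0.0, -0.512]
force: [-0.5, 0.4, -1.2]
grip_width: 0.0168
```

```bash
python3 -c "
from h import *
st()"
```

```text
t17.55 p [525.9 109.1 186.5] rpy [-1.7995e+02 -3.0000e-02 -2.9330e+01] F [-0.5  0.4 -1.2] M [0.056 0.185 0.212] g16.8 q [-0.06  0.48 -0.34  1.88  0.21  0.82 -1.02]
```

>>> {"op": "arm_command", "data": {"targets": [[0, 0, 0, 0, 0, 2.5]]}}

```text
clock: 17.65
position: [0.5259, 0.109, 0.1865]
tool_rot: [-3.141, -0.001, -0.557]
force: [-0.5, 1.3, 0.0]
grip_width: 0.0164
```

```bash
python3 -c "
from h import *
st()"
```

```text
t17.65 p [525.9 109.  186.5] rpy [-1.7996e+02 -3.0000e-02 -3.1930e+01] F [-0.5  1.3  0. ] M [0.057 0.165 0.279] g16.4 q [-0.07  0.48 -0.33  1.88  0.21  0.82 -1.06]
```

>>> {"op": "arm_command", "data": {"targets": [[0, 0, 0, 0, 0, 2]]}}

```text
clock: 17.75
position: [0.5259, 0.109, 0.1865]
tool_rot: [-3.141, -0.001, -0.594]
force: [-1.0, 0.4, -1.0]
grip_width: 0.0166
```

```bash
python3 -c "
from h import *
st()"
```

```text
t17.75 p [525.9 109.  186.5] rpy [-1.7997e+02 -4.0000e-02 -3.4030e+01] F [-1.   0.4 -1. ] M [0.104 0.188 0.251] g16.6 q [-0.08  0.48 -0.32  1.88  0.2   0.81 -1.09]
```

>>> {"op": "arm_command", "data": {"targets": [[0, 0, 0, 0, 0, 2.5]]}}

```text
clock: 17.85
position: [0.5259, 0.109, 0.1865]
tool_rot: [-3.141, -0.001, -0.639]
force: [0.2, -0.2, 0.5]
grip_width: 0.0168
```

```bash
python3 -c "
from h import *
st()"
```

```text
t17.85 p [525.9 109.  186.5] rpy [-1.7997e+02 -5.0000e-02 -3.6600e+01] F [ 0.2 -0.2  0.5] M [0.026 0.219 0.239] g16.8 q [-0.08  0.47 -0.31  1.88  0.19  0.81 -1.13]
```

>>> {"op": "arm_command", "data": {"targets": [[0, 0, 0, 0, 0, 2.5]]}}

```text
clock: 17.95
position: [0.5258, 0.109, 0.1865]
tool_rot: [-3.141, -0.001, -0.684]
force: [-0.9, 0.4, 0.1]
grip_width: 0.0163
```

```bash
python3 -c "
from h import *
st()"
```

```text
t17.95 p [525.8 109.  186.5] rpy [-1.7998e+02 -6.0000e-02 -3.9200e+01] F [-0.9  0.4  0.1] M [0.161 0.191 0.18 ] g16.3 q [-0.09  0.47 -0.3   1.88  0.19  0.81 -1.17]
```

>>> {"op": "arm_command", "data": {"targets": [[0, 0, 0, 0, 0, 2]]}}

```text
clock: 18.05
position: [0.5258, 0.109, 0.1865]
tool_rot: [-3.141, -0.001, -0.721]
force: [-0.8, -0.3, -0.5]
grip_width: 0.016
```

```bash
python3 -c "
from h import *
st()"
```

```text
t18.05 p [525.8 109.  186.5] rpy [-1.7998e+02 -6.0000e-02 -4.1290e+01] F [-0.8 -0.3 -0.5] M [0.014 0.204 0.153] g16.0 q [-0.1   0.47 -0.29  1.88  0.18  0.81 -1.2 ]
```

>>> {"op": "arm_command", "data": {"targets": [[0, 0, 0, 0, 0, 2.5]]}}

```text
clock: 18.15
position: [0.5258, 0.109, 0.1865]
tool_rot: [-3.141, -0.001, -0.766]
force: [-1.5, -0.2, 0.1]
grip_width: 0.0168
```

```bash
python3 -c "
from h import *
st()"
```

```text
t18.15 p [525.8 109.  186.5] rpy [-1.7999e+02 -7.0000e-02 -4.3870e+01] F [-1.5 -0.2  0.1] M [0.099 0.21  0.3  ] g16.8 q [-0.11  0.47 -0.28  1.88  0.17  0.81 -1.24]
```

>>> {"op": "arm_command", "data": {"targets": [[0, 0, 0, 0, 0, 2.5]]}}

```text
clock: 18.25
position: [0.5257, 0.109, 0.1865]
tool_rot: [-3.141, -0.001, -0.811]
force: [-1.3, 0.7, -0.4]
grip_width: 0.0164
```

```bash
python3 -c "
from h import *
st()"
```

```text
t18.25 p [525.7 109.  186.5] rpy [-1.7999e+02 -7.0000e-02 -4.6460e+01] F [-1.3  0.7 -0.4] M [0.063 0.213 0.213] g16.4 q [-0.12  0.47 -0.27  1.88  0.17  0.81 -1.28]
```

>>> {"op": "arm_command", "data": {"targets": [[0, 0, 0, 0, 0, 2]]}}

```text
clock: 18.35
position: [0.5257, 0.109, 0.1865]
tool_rot: [-3.141, -0.001, -0.847]
force: [-0.7, 0.8, 0.3]
grip_width: 0.0166
```

```bash
python3 -c "
from h import *
st()"
```

```text
t18.35 p [525.7 109.  186.5] rpy [-1.7999e+02 -8.0000e-02 -4.8550e+01] F [-0.7  0.8  0.3] M [0.047 0.166 0.223] g16.6 q [-0.12  0.47 -0.26  1.88  0.16  0.81 -1.31]
```

>>> {"op": "arm_command", "data": {"targets": [[0, 0, 0, 0, 0, 2.5]]}}

```text
clock: 18.45
position: [0.5257, 0.109, 0.1865]
tool_rot: [-3.141, -0.002, -0.892]
force: [-0.4, 0.1, -1.3]
grip_width: 0.0161
```

```bash
python3 -c "
from h import *
st()"
```

```text
t18.45 p [525.7 109.  186.5] rpy [-1.7999e+02 -9.0000e-02 -5.1130e+01] F [-0.4  0.1 -1.3] M [0.054 0.183 0.285] g16.1 q [-0.13  0.47 -0.24  1.88  0.15  0.81 -1.35]
```

>>> {"op": "arm_command", "data": {"targets": [[0, 0, 0, 0, 0, 2.5]]}}

```text
clock: 18.55
position: [0.5257, 0.109, 0.1865]
tool_rot: [-3.141, -0.002, -0.937]
force: [0.3, -0.2, -1.0]
grip_width: 0.0168
```

```bash
python3 -c "
from h import *
st()"
```

```text
t18.55 p [525.7 109.  186.5] rpy [-1.7999e+02 -1.0000e-01 -5.3710e+01] F [ 0.3 -0.2 -1. ] M [0.078 0.166 0.426] g16.8 q [-0.14  0.47 -0.23  1.89  0.15  0.8  -1.39]
```

>>> {"op": "arm_command", "data": {"targets": [[0, 0, 0, 0, 0, 1.5]]}}

```text
clock: 18.65
position: [0.5257, 0.109, 0.1865]
tool_rot: [-3.141, -0.002, -0.965]
force: [-1.1, 0.6, 0.3]
grip_width: 0.0171
```

```bash
python3 -c "
from h import *
st()"
```

```text
t18.65 p [525.7 109.  186.5] rpy [-1.7999e+02 -1.2000e-01 -5.5280e+01] F [-1.1  0.6  0.3] M [0.008 0.196 0.455] g17.1 q [-0.15  0.47 -0.23  1.89  0.14  0.8  -1.41]
```

Nut 2 is firm (0.25 → 0.43 → 0.455). Now nut 1.

>>> {"op": "arm_command", "data": {"targets": [[0, 0, -0.5, 0, 0, -7], [0, 0, -15, 0, 0, 0], [0, 0, -18, 0, 0, 0], [0, 0, 0, 0, 0, 0]]}}

```text
clock: 19.05
position: [0.5253, 0.1087, 0.2194]
tool_rot: [3.14, -0.002, -0.838]
force: [-0.3, -1.0, -3.5]
grip_width: 0.0165
```

```bash
python3 - <<'E'
from h import *
s=st(); plan([.6082,.0791,.215],16)
E
```

```text
t19.05 p [525.3 108.7 219.4] rpy [ 1.7989e+02 -1.0000e-01 -4.8030e+01] F [-0.3 -1.  -3.5] M [ 0.008 -0.038 -0.016] g16.5 q [-0.11  0.43 -0.27  1.85  0.14  0.88 -1.29]
[[9.7, -5.2, 0.6, 0.02, -0.0, -8.0], [10.3, -3.8, 0.6, 0.02, -0.0, -8.0], [10.7, -2.4, 0.6, 0.02, -0.0, -8.0], [11.0, -0.8, 0.6, 0.02, -0.0, -8.0], [11.0, 0.7, 0.6, 0.02, -0.0, -8.0], [10.8, 2.2, 0.6, 0.02, -0.0, -8.0], [10.4, 3.7, 0.6, 0.02, -0.0, -8.0], [9.7, 5.1, 0.5, 0.02, -0.0, -8.0]]
```

>>> {"op": "arm_command", "data": {"targets": [[9.7, -5.2, 0.3, 0, 0, -8], [10.3, -3.8, 0.3, 0, 0, -8], [10.7, -2.4, 0.3, 0, 0, -8], [11, -0.8, 0.3, 0, 0, -8], [11, 0.7, 0.3, 0, 0, -8], [10.8, 2.2, 0.3, 0, 0, -8], [10, 3.7, 0.3, 0, 0, -8], [8, 4, 0.3, 0, 0, -7]]}}

```text
clock: 19.85
position: [0.6069, 0.0798, 0.21]
tool_rot: [3.14, 0.005, 0.302]
force: [-0.7, 0.1, -2.6]
grip_width: 0.0165
```

>>> {"op": "arm_command", "data": {"targets": [[0, 0, 0, 0, 0, 0]]}}

```text
clock: 19.95
position: [0.6072, 0.079, 0.2086]
tool_rot: [3.14, 0.006, 0.303]
force: [0.4, 0.1, -3.2]
grip_width: 0.0165
```

```bash
python3 - <<'E'
from h import *
s=st(); plan([.6082,.0791,.209],16,n=1)
E
```

```text
t19.95 p [607.2  79.  208.6] rpy [179.92   0.36  17.38] F [ 0.4  0.1 -3.2] M [0.03  0.056 0.017] g16.5 q [ 0.12  0.59 -0.51  1.65  0.33  1.   -0.2 ]
[[0.9, 0.2, -0.4, 0.08, 0.36, 1.39]]
```

>>> {"op": "arm_command", "data": {"targets": [[1, 0.2, 5, 0.1, 0.4, 1.4], [0, 0, 6, 0, 0, 0], [0, 0, 5, 0, 0, 0], [0, 0, 3, 0, 0, 0], [0, 0, 1, 0, 0, 0]]}}

```text
clock: 20.45
position: [0.6077, 0.0794, 0.1861]
tool_rot: [3.141, -0.002, 0.266]
force: [1.4, -1.1, 0.3]
grip_width: 0.0164
```

```bash
python3 - <<'E'
from h import *
s=st(); plan([.6082,.0791,.186],16,n=1)
E
```

```text
t20.45 p [607.7  79.4 186.1] rpy [ 1.7998e+02 -1.3000e-01  1.5250e+01] F [ 1.4 -1.1  0.3] M [-0.414 -0.626 -0.058] g16.4 q [ 0.11  0.61 -0.49  1.68  0.34  0.94 -0.25]
[[0.4, 0.5, 0.1, 0.02, -0.13, -0.75]]
```

>>> {"op": "arm_command", "data": {"targets": [[0.4, 0.4, 0, 0, -0.1, 6], [0, 0, 0, 0, 0, 6], [0, 0, 0, 0, 0, 6], [0, 0, 0, 0, 0, 5]]}}

```text
clock: 20.85
position: [0.6081, 0.079, 0.186]
tool_rot: [3.141, -0.001, -0.149]
force: [2.2, -0.4, -3.4]
grip_width: 0.0166
```

```bash
python3 -c "
from h import *
st()"
```

```text
t20.85 p [608.1  79.  186. ] rpy [ 1.7998e+02 -5.0000e-02 -8.5600e+00] F [ 2.2 -0.4 -3.4] M [-0.434 -0.635  0.169] g16.6 q [ 0.04  0.6  -0.39  1.68  0.27  0.92 -0.6 ]
```

>>> {"op": "arm_command", "data": {"targets": [[0, 0, 0, 0, 0, 2.5]]}}

```text
clock: 20.95
position: [0.608, 0.079, 0.186]
tool_rot: [3.141, -0.001, -0.197]
force: [3.5, -1.9, -3.2]
grip_width: 0.0168
```

```bash
python3 -c "
from h import *
st()"
```

```text
t20.95 p [608.  79. 186.] rpy [ 1.7997e+02 -6.0000e-02 -1.1280e+01] F [ 3.5 -1.9 -3.2] M [-0.389 -0.66   0.253] g16.8 q [ 0.03  0.59 -0.38  1.68  0.26  0.92 -0.65]
```

>>> {"op": "arm_command", "data": {"targets": [[0, 0, 0, 0, 0, 2.5]]}}

```text
clock: 21.05
position: [0.608, 0.0791, 0.186]
tool_rot: [3.141, -0.001, -0.243]
force: [2.4, -2.1, -3.7]
grip_width: 0.0163
```

```bash
python3 -c "
from h import *
st()"
```

```text
t21.05 p [608.   79.1 186. ] rpy [ 1.7996e+02 -8.0000e-02 -1.3900e+01] F [ 2.4 -2.1 -3.7] M [-0.458 -0.691  0.222] g16.3 q [ 0.02  0.59 -0.36  1.68  0.26  0.92 -0.68]
```

>>> {"op": "arm_command", "data": {"targets": [[0, 0, 0, 0, 0, 2.5]]}}

```text
clock: 21.15
position: [0.608, 0.079, 0.186]
tool_rot: [3.141, -0.002, -0.288]
force: [2.1, -1.9, -2.5]
grip_width: 0.0164
```

```bash
python3 -c "
from h import *
st()"
```

```text
t21.15 p [608.  79. 186.] rpy [ 1.7995e+02 -1.0000e-01 -1.6520e+01] F [ 2.1 -1.9 -2.5] M [-0.436 -0.668  0.25 ] g16.4 q [ 0.01  0.59 -0.35  1.68  0.25  0.91 -0.72]
```

>>> {"op": "arm_command", "data": {"targets": [[0, 0, 0, 0, 0, 2.5]]}}

```text
clock: 21.25
position: [0.6079, 0.079, 0.186]
tool_rot: [3.141, -0.002, -0.334]
force: [2.3, -1.5, -3.5]
grip_width: 0.017
```

```bash
python3 -c "
from h import *
st()"
```

```text
t21.25 p [607.9  79.  186. ] rpy [ 1.7995e+02 -1.1000e-01 -1.9140e+01] F [ 2.3 -1.5 -3.5] M [-0.457 -0.617  0.177] g17.0 q [ 0.01  0.59 -0.34  1.68  0.24  0.91 -0.76]
```

>>> {"op": "arm_command", "data": {"targets": [[0, 0, 0, 0, 0, 2]]}}

```text
clock: 21.35
position: [0.6079, 0.079, 0.186]
tool_rot: [3.141, -0.002, -0.371]
force: [3.1, -0.5, -3.3]
grip_width: 0.017
```

```bash
python3 -c "
from h import *
st()"
```

```text
t21.35 p [607.9  79.  186. ] rpy [ 1.7994e+02 -1.3000e-01 -2.1250e+01] F [ 3.1 -0.5 -3.3] M [-0.488 -0.678  0.265] g17.0 q [-0.    0.59 -0.33  1.68  0.23  0.91 -0.8 ]
```

>>> {"op": "arm_command", "data": {"targets": [[0, 0, 0, 0, 0, 2.5]]}}

```text
clock: 21.45
position: [0.6079, 0.079, 0.186]
tool_rot: [3.141, -0.003, -0.416]
force: [2.4, -1.0, -2.1]
grip_width: 0.0171
```

```bash
python3 -c "
from h import *
st()"
```

```text
t21.45 p [607.9  79.  186. ] rpy [ 1.7994e+02 -1.5000e-01 -2.3830e+01] F [ 2.4 -1.  -2.1] M [-0.441 -0.593  0.3  ] g17.1 q [-0.01  0.59 -0.32  1.68  0.23  0.91 -0.83]
```

>>> {"op": "arm_command", "data": {"targets": [[0, 0, 0, 0, 0, 2.5]]}}

```text
clock: 21.55
position: [0.6078, 0.0789, 0.186]
tool_rot: [3.14, -0.003, -0.461]
force: [2.1, -1.4, -2.9]
grip_width: 0.0166
```

```bash
python3 -c "
from h import *
st()"
```

```text
t21.55 p [607.8  78.9 186. ] rpy [ 1.7994e+02 -1.6000e-01 -2.6440e+01] F [ 2.1 -1.4 -2.9] M [-0.473 -0.553  0.349] g16.6 q [-0.02  0.58 -0.31  1.68  0.22  0.91 -0.87]
```

>>> {"op": "arm_command", "data": {"targets": [[0, 0, 0, 0, 0, 1.5]]}}

```text
clock: 21.65
position: [0.6078, 0.079, 0.186]
tool_rot: [3.14, -0.003, -0.489]
force: [2.0, -1.6, -2.6]
grip_width: 0.0166
```

```bash
python3 -c "
from h import *
st()"
```

```text
t21.65 p [607.8  79.  186. ] rpy [179.93  -0.18 -28.04] F [ 2.  -1.6 -2.6] M [-0.446 -0.619  0.418] g16.6 q [-0.02  0.58 -0.3   1.68  0.21  0.91 -0.9 ]
```

Nut 1 is firm (0.30 → 0.35 → 0.42). Last nut: 3.

>>> {"op": "arm_command", "data": {"targets": [[0, 0, -0.5, 0, 0, -7], [0, 0, -15, 0, 0, 0], [0, 0, -18, 0, 0, 0], [0, 0, 0, 0, 0, 0]]}}

```text
clock: 22.05
position: [0.6068, 0.0796, 0.219]
tool_rot: [3.139, -0.001, -0.363]
force: [1.2, -0.3, -3.1]
grip_width: 0.0164
```

```bash
python3 - <<'E'
from h import *
s=st(); plan([.4956,.0272,.216],-40.9)
E
```

```text
t22.05 p [606.8  79.6 219. ] rpy [ 1.7987e+02 -3.0000e-02 -2.0820e+01] F [ 1.2 -0.3 -3.1] M [ 0.046 -0.032 -0.002] g16.4 q [ 0.01  0.55 -0.34  1.65  0.22  0.98 -0.78]
[[-28.4, 29.5, 1.0, 0.04, -0.02, 6.69], [-24.8, 32.6, 1.0, 0.04, -0.02, 6.69], [-20.8, 35.3, 1.0, 0.04, -0.02, 6.69]]
```

>>> {"op": "arm_command", "data": {"targets": [[-28.4, 29.5, 0.5, 0, 0, 6.7], [-24.8, 32.6, 0.5, 0, 0, 6.7], [-17, 29, 0.5, 0, 0, 6], [0, 0, 0, 0, 0, 0], [0, 0, 0, 0, 0, 0]]}}

```text
clock: 22.55
position: [0.4962, 0.0296, 0.2143]
tool_rot: [3.138, 0.002, -0.717]
force: [0.6, 0.3, -2.9]
grip_width: 0.0162
```

```bash
python3 - <<'E'
from h import *
s=st(); plan([.4956,.0272,.209],-40.9,n=1)
E
```

```text
t22.55 p [496.2  29.6 214.3] rpy [ 1.798e+02  1.200e-01 -4.108e+01] F [ 0.6  0.3 -2.9] M [ 0.056 -0.104 -0.001] g16.2 q [ 0.04  0.38 -0.28  1.95  0.14  0.83 -1.03]
[[1.2, 2.2, 5.3, 0.2, 0.12, -0.18]]
```

>>> {"op": "arm_command", "data": {"targets": [[1.2, 2.2, 3, 0.2, 0.1, -0.2], [0, 0, 2, 0, 0, 0]]}}

```text
clock: 22.75
position: [0.4962, 0.0277, 0.2086]
tool_rot: [-3.141, 0.001, -0.711]
force: [0.1, 0.1, -2.5]
grip_width: 0.0168
```

```bash
python3 - <<'E'
from h import *
s=st(); plan([.4956,.0272,.209],-40.9,n=1)
E
```

```text
t22.75 p [496.2  27.7 208.6] rpy [-1.7996e+02  3.0000e-02 -4.0760e+01] F [ 0.1  0.1 -2.5] M [ 0.034 -0.    -0.039] g16.8 q [ 0.05  0.38 -0.28  1.96  0.14  0.82 -1.02]
[[-0.1, 0.7, -0.4, -0.04, 0.03, 0.14]]
```

>>> {"op": "arm_command", "data": {"targets": [[-0.1, 0.7, 6, 0, 0, 0], [0, 0, 6, 0, 0, 0], [0, 0, 5, 0, 0, 0], [0, 0, 3, 0, 0, 0], [0, 0, 1, 0, 0, 0]]}}

```text
clock: 23.25
position: [0.4963, 0.0275, 0.1851]
tool_rot: [3.141, 0.001, -0.71]
force: [-6.4, -1.2, 36.2]
grip_width: 0.0166
```

```bash
python3 - <<'E'
from h import *
s=st(); plan([.4956,.0272,.186],-40.9,n=1)
E
```

```text
t23.25 p [496.3  27.5 185.1] rpy [ 1.7998e+02  9.0000e-02 -4.0680e+01] F [-6.4 -1.2 36.2] M [-0.257  2.129 -0.026] g16.6 q [ 0.04  0.42 -0.27  1.98  0.16  0.76 -1.04]
[[-0.3, 0.7, -0.9, 0.02, 0.09, 0.22]]
```

>>> {"op": "arm_command", "data": {"targets": [[-0.3, 0.5, -1.2, 0, 0.1, 6], [0, 0, 0, 0, 0, 6], [0, 0, 0, 0, 0, 6], [0, 0, 0, 0, 0, 5]]}}

```text
clock: 23.65
position: [0.4955, 0.0269, 0.1858]
tool_rot: [3.14, -0.0, -1.124]
force: [-3.1, -1.8, 2.2]
grip_width: 0.0164
```

```bash
python3 -c "
from h import *
st()"
```

```text
t23.65 p [495.5  26.9 185.8] rpy [ 1.7991e+02 -3.0000e-02 -6.4400e+01] F [-3.1 -1.8  2.2] M [-0.561  0.75   0.181] g16.4 q [-0.04  0.41 -0.17  1.99  0.1   0.75 -1.4 ]
```

>>> {"op": "arm_command", "data": {"targets": [[0, 0, 0, 0, 0, 2.5]]}}

```text
clock: 23.75
position: [0.4955, 0.0269, 0.1857]
tool_rot: [3.14, -0.001, -1.171]
force: [-2.4, -1.7, 2.4]
grip_width: 0.0164
```

```bash
python3 -c "
from h import *
st()"
```

```text
t23.75 p [495.5  26.9 185.7] rpy [ 1.799e+02 -5.000e-02 -6.709e+01] F [-2.4 -1.7  2.4] M [-0.596  0.729  0.226] g16.4 q [-0.05  0.41 -0.16  1.99  0.09  0.75 -1.44]
```

>>> {"op": "arm_command", "data": {"targets": [[0, 0, 0, 0, 0, 2.5]]}}

```text
clock: 23.85
position: [0.4955, 0.0269, 0.1858]
tool_rot: [3.14, -0.001, -1.216]
force: [-1.7, -2.0, 3.6]
grip_width: 0.0165
```

```bash
python3 -c "
from h import *
st()"
```

```text
t23.85 p [495.5  26.9 185.8] rpy [ 1.7989e+02 -6.0000e-02 -6.9690e+01] F [-1.7 -2.   3.6] M [-0.609  0.707  0.207] g16.5 q [-0.06  0.41 -0.15  1.99  0.09  0.75 -1.48]
```

>>> {"op": "arm_command", "data": {"targets": [[0, 0, 0, 0, 0, 2.5]]}}

```text
clock: 23.95
position: [0.4955, 0.0269, 0.1858]
tool_rot: [3.14, -0.001, -1.262]
force: [-2.0, -2.0, 2.4]
grip_width: 0.0166
```

```bash
python3 -c "
from h import *
st()"
```

```text
t23.95 p [495.5  26.9 185.8] rpy [ 1.7989e+02 -8.0000e-02 -7.2280e+01] F [-2.  -2.   2.4] M [-0.598  0.713  0.199] g16.6 q [-0.07  0.41 -0.14  1.99  0.08  0.75 -1.52]
```

>>> {"op": "arm_command", "data": {"targets": [[0, 0, 0, 0, 0, 2.5]]}}

```text
clock: 24.05
position: [0.4955, 0.027, 0.1858]
tool_rot: [3.14, -0.002, -1.307]
force: [-2.1, -2.3, 3.6]
grip_width: 0.0166
```

```bash
python3 -c "
from h import *
st()"
```

```text
t24.05 p [495.5  27.  185.8] rpy [ 1.7988e+02 -9.0000e-02 -7.4870e+01] F [-2.1 -2.3  3.6] M [-0.546  0.708  0.164] g16.6 q [-0.08  0.41 -0.13  1.99  0.08  0.75 -1.55]
```

>>> {"op": "arm_command", "data": {"targets": [[0, 0, 0, 0, 0, 2]]}}

```text
clock: 24.15
position: [0.4954, 0.0269, 0.1858]
tool_rot: [3.139, -0.002, -1.343]
force: [-1.5, -2.7, 3.1]
grip_width: 0.0167
```

```bash
python3 -c "
from h import *
st()"
```

```text
t24.15 p [495.4  26.9 185.8] rpy [ 1.7987e+02 -1.1000e-01 -7.6950e+01] F [-1.5 -2.7  3.1] M [-0.469  0.702  0.204] g16.7 q [-0.08  0.41 -0.12  1.99  0.07  0.75 -1.59]
```

>>> {"op": "arm_command", "data": {"targets": [[0, 0, 0, 0, 0, 2.5]]}}

```text
clock: 24.25
position: [0.4954, 0.0269, 0.1858]
tool_rot: [3.139, -0.002, -1.388]
force: [-2.2, -2.5, 3.1]
grip_width: 0.0166
```

```bash
python3 -c "
from h import *
st()"
```

```text
t24.25 p [495.4  26.9 185.8] rpy [ 1.7987e+02 -1.2000e-01 -7.9520e+01] F [-2.2 -2.5  3.1] M [-0.548  0.719  0.214] g16.6 q [-0.09  0.41 -0.11  1.99  0.06  0.75 -1.63]
```

>>> {"op": "arm_command", "data": {"targets": [[0, 0, 0, 0, 0, 2.5]]}}

```text
clock: 24.35
position: [0.4954, 0.0269, 0.1858]
tool_rot: [3.139, -0.002, -1.433]
force: [-2.7, -1.0, 3.5]
grip_width: 0.0167
```

```bash
python3 -c "
from h import *
st()"
```

```text
t24.35 p [495.4  26.9 185.8] rpy [ 1.7987e+02 -1.4000e-01 -8.2110e+01] F [-2.7 -1.   3.5] M [-0.456  0.734  0.24 ] g16.7 q [-0.1   0.41 -0.09  1.99  0.06  0.75 -1.66]
```

>>> {"op": "arm_command", "data": {"targets": [[0, 0, 0, 0, 0, 2]]}}

```text
clock: 24.45
position: [0.4953, 0.0269, 0.1858]
tool_rot: [3.139, -0.003, -1.469]
force: [-1.8, -1.9, 3.0]
grip_width: 0.0165
```

```bash
python3 -c "
from h import *
st()"
```

```text
t24.45 p [495.3  26.9 185.8] rpy [ 1.7987e+02 -1.5000e-01 -8.4190e+01] F [-1.8 -1.9  3. ] M [-0.488  0.771  0.172] g16.5 q [-0.11  0.41 -0.09  1.99  0.05  0.75 -1.7 ]
```

>>> {"op": "arm_command", "data": {"targets": [[0, 0, 0, 0, 0, 2.5]]}}

```text
clock: 24.55
position: [0.4953, 0.0269, 0.1857]
tool_rot: [3.139, -0.003, -1.514]
force: [-2.2, -1.9, 3.8]
grip_width: 0.0166
```

```bash
python3 -c "
from h import *
st()"
```

```text
t24.55 p [495.3  26.9 185.7] rpy [ 1.7987e+02 -1.7000e-01 -8.6760e+01] F [-2.2 -1.9  3.8] M [-0.513  0.762  0.221] g16.6 q [-0.12  0.41 -0.07  1.99  0.05  0.75 -1.73]
```

>>> {"op": "arm_command", "data": {"targets": [[0, 0, 0, 0, 0, 2.5]]}}

```text
clock: 24.65
position: [0.4953, 0.0269, 0.1858]
tool_rot: [3.139, -0.003, -1.559]
force: [-2.2, -2.1, 3.6]
grip_width: 0.0163
```

```bash
python3 -c "
from h import *
st()"
```

```text
t24.65 p [495.3  26.9 185.8] rpy [179.87  -0.18 -89.34] F [-2.2 -2.1  3.6] M [-0.525  0.774  0.266] g16.3 q [-0.13  0.41 -0.06  1.99  0.04  0.75 -1.77]
```

>>> {"op": "arm_command", "data": {"targets": [[0, 0, 0, 0, 0, 2]]}}

```text
clock: 24.75
position: [0.4953, 0.027, 0.1857]
tool_rot: [3.139, -0.003, -1.596]
force: [-2.5, -1.9, 2.2]
grip_width: 0.0167
```

```bash
python3 -c "
from h import *
st()"
```

```text
t24.75 p [495.3  27.  185.7] rpy [179.87  -0.2  -91.42] F [-2.5 -1.9  2.2] M [-0.478  0.689  0.222] g16.7 q [-0.13  0.41 -0.05  1.99  0.04  0.75 -1.81]
```

>>> {"op": "arm_command", "data": {"targets": [[0, 0, 0, 0, 0, 2.5]]}}

```text
clock: 24.85
position: [0.4952, 0.027, 0.1857]
tool_rot: [3.139, -0.004, -1.64]
force: [-1.6, -2.4, 2.2]
grip_width: 0.0163
```

```bash
python3 -c "
from h import *
st()"
```

```text
t24.85 p [495.2  27.  185.7] rpy [179.87  -0.22 -93.98] F [-1.6 -2.4  2.2] M [-0.463  0.708  0.272] g16.3 q [-0.14  0.41 -0.04  1.99  0.03  0.75 -1.84]
```

>>> {"op": "arm_command", "data": {"targets": [[0, 0, 0, 0, 0, 2.5]]}}

```text
clock: 24.95
position: [0.4952, 0.027, 0.1857]
tool_rot: [3.139, -0.004, -1.685]
force: [-2.3, -2.1, 1.9]
grip_width: 0.0166
```

```bash
python3 -c "
from h import *
st()"
```

```text
t24.95 p [495.2  27.  185.7] rpy [179.87  -0.23 -96.56] F [-2.3 -2.1  1.9] M [-0.476  0.687  0.333] g16.6 q [-0.15  0.41 -0.03  1.99  0.02  0.75 -1.88]
```

>>> {"op": "arm_command", "data": {"targets": [[0, 0, 0, 0, 0, 1.5]]}}

```text
clock: 25.05
position: [0.4951, 0.027, 0.1857]
tool_rot: [3.139, -0.004, -1.713]
force: [-1.9, -2.5, 2.3]
grip_width: 0.0168
```

```bash
python3 -c "
from h import *
st()"
```

```text
t25.05 p [495.1  27.  185.7] rpy [179.87  -0.25 -98.13] F [-1.9 -2.5  2.3] M [-0.524  0.712  0.402] g16.8 q [-0.16  0.41 -0.02  1.99  0.02  0.75 -1.91]
```

Nut 3 is firm (0.21 → 0.27 → 0.33 → 0.40). Releasing, then returning the wrench to its hole.

>>> {"op": "arm_command", "data": {"targets": [[0, 0, -0.5, 0, 0, -7], [0, 0, -15, 0, 0, 0], [0, 0, -25, 0, 0, 0], [0, 0, -15, 0, 0, 0]]}}

```text
clock: 25.45
position: [0.4947, 0.0278, 0.24]
tool_rot: [3.135, -0.004, -1.585]
force: [0.8, 0.1, -2.9]
grip_width: 0.0165
```

```bash
python3 - <<'E'
from h import *
s=st(); plan([.5313,-.2986,.235],-111)
E
```

```text
t25.45 p [494.7  27.8 240. ] rpy [179.64  -0.25 -90.82] F [ 0.8  0.1 -2.9] M [ 0.001 -0.005 -0.001] g16.5 q [-0.13  0.33 -0.06  1.94  0.03  0.88 -1.79]
[[46.5, -5.9, 0.9, 0.04, -0.04, 2.88], [46.2, -8.2, 0.8, 0.04, -0.04, 2.88], [45.7, -10.5, 0.8, 0.04, -0.04, 2.88], [45.1, -12.8, 0.8, 0.04, -0.04, 2.88], [44.4, -15.1, 0.8, 0.04, -0.04, 2.88], [43.6, -17.3, 0.7, 0.04, -0.04, 2.88], [42.7, -19.5, 0.7, 0.04, -0.04, 2.88]]
```

>>> {"op": "arm_command", "data": {"targets": [[45, -6, 0, 0, 0, 2.9], [46, -8, 0, 0, 0, 2.9], [45, -10.5, 0, 0.1, 0, 2.9], [45, -13, 0, 0, 0, 2.9], [44, -15, 0, 0.1, 0, 2.9], [43, -17, 0, 0, 0, 2.9], [35, -15, 0, 0, 0, 2.5], [0, 0, 0, 0, 0, 0]]}}

```text
clock: 26.25
position: [0.5334, -0.2958, 0.2422]
tool_rot: [-3.134, -0.002, -1.939]
force: [0.2, -0.4, -2.1]
grip_width: 0.0163
```

>>> {"op": "arm_command", "data": {"targets": [[0, 0, 0, 0, 0, 0]]}}

```text
clock: 26.35
position: [0.5334, -0.2962, 0.2416]
tool_rot: [-3.135, -0.001, -1.94]
force: [0.3, 0.9, -3.1]
grip_width: 0.0165
```

```bash
python3 - <<'E'
from h import *
s=st(); plan([.5313,-.2986,.15],-111,n=2)
E
```

```text
t26.35 p [ 533.4 -296.2  241.6] rpy [-1.7960e+02 -8.0000e-02 -1.1113e+02] F [ 0.3  0.9 -3.1] M [ 0.123  0.045 -0.019] g16.5 q [ 0.33  0.5   0.12  1.66 -0.07  0.97 -1.47]
[[1.5, 0.9, 45.8, -0.2, -0.04, -0.07], [1.5, 0.7, 45.8, -0.2, -0.04, -0.07]]
```

>>> {"op": "arm_command", "data": {"targets": [[3, 1.5, 40, -0.4, 0, 0], [0, 0, 45, 0, 0, 0], [0, 0, 0, 0, 0, 0]]}}

```text
clock: 26.65
position: [0.5328, -0.2967, 0.1554]
tool_rot: [-3.138, -0.0, -1.936]
force: [-0.3, 0.5, -3.5]
grip_width: 0.0168
```

```bash
python3 - <<'E'
from h import *
s=st(); plan([.5313,-.2986,.106],-111,n=2)
E
```

```text
t26.65 p [ 532.8 -296.7  155.4] rpy [-1.7982e+02 -2.0000e-02 -1.1095e+02] F [-0.3  0.5 -3.5] M [ 0.067  0.134 -0.008] g16.8 q [ 0.34  0.61  0.1   1.73 -0.08  0.8  -1.46]
[[1.1, 0.4, 24.7, -0.09, -0.01, 0.03], [1.1, 0.4, 24.7, -0.09, -0.01, 0.03]]
```

>>> {"op": "arm_command", "data": {"targets": [[2.4, 1, 10, -0.2, 0, 0], [0, 0, 15, 0, 0, 0], [0, 0, 12, 0, 0, 0], [0, 0, 10, 0, 0, 0], [0, 0, 0, 0, 0, 0]]}}

```text
clock: 27.15
position: [0.5337, -0.2978, 0.1098]
tool_rot: [-3.137, 0.0, -1.934]
force: [-0.2, 0.8, -2.2]
grip_width: 0.0165
```

```bash
python3 - <<'E'
from h import *
s=st(); plan([.5313,-.2986,.103],-111,n=1)
E
```

```text
t27.15 p [ 533.7 -297.8  109.8] rpy [-179.73    0.   -110.78] F [-0.2  0.8 -2.2] M [-0.013  0.032 -0.003] g16.5 q [ 0.35  0.67  0.09  1.75 -0.09  0.72 -1.45]
[[1.6, 2.0, 6.8, -0.27, 0.01, 0.22]]
```

>>> {"op": "arm_command", "data": {"targets": [[1, 1.5, 5, -0.3, 0, 0], [0, 0.3, 2, 0, 0, 0], [0, 0.3, 1.5, 0, 0, 0]]}}

```text
clock: 27.45
position: [0.5323, -0.2986, 0.1022]
tool_rot: [-3.14, -0.0, -1.934]
force: [-0.5, 2.3, 22.5]
grip_width: 0.0165
```

```bash
python3 - <<'E'
from h import *
s=st(); plan([.5313,-.2986,.102],-111,n=1)
E
```

```text
t27.45 p [ 532.3 -298.6  102.2] rpy [-179.9    -0.   -110.79] F [-0.5  2.3 22.5] M [ 0.636  0.37  -0.045] g16.5 q [ 0.35  0.68  0.09  1.76 -0.09  0.7  -1.45]
[[0.4, 1.0, 0.2, -0.1, -0.0, 0.21]]
```

>>> {"op": "arm_command", "data": {"targets": [[0, 0, -0.8, 0, 0, 0], [0, 0, 0, 0, 0, 0], [0, 0, 0, 0, 0, 0], [0, 0, 0, 0, 0, 0]], "grip": 50}}

```text
clock: 27.85
position: [0.5331, -0.2991, 0.1043]
tool_rot: [-3.137, -0.0, -1.934]
force: [-0.5, 0.1, 0.8]
grip_width: 0.0425
```

>>> {"op": "arm_command", "data": {"targets": [[0, 0, -10, 0, 0, 0], [0, 0, -30, 0, 0, 0], [0, 0, -40, 0, 0, 0], [0, 0, -40, 0, 0, 0], [0, 0, -10, 0, 0, 0], [0, 0, 0, 0, 0, 0]]}}

```text
clock: 28.45
position: [0.532, -0.2988, 0.2418]
tool_rot: [-3.138, -0.0, -1.934]
force: [-0.3, 0.3, -0.1]
grip_width: 0.0426
```

```bash
python3 - <<'E'
from h import *
s=st(); f=bot.grab_frame("wrist"); t=bot.grab_frame("top")
a=np.clip(f["color"].astype(float)*1.8,0,255).astype(np.uint8); b=np.clip(t["color"].astype(float)*1.8,0,255).astype(np.uint8)
b=cv2.resize(b[80:310,160:510],(640,420)); im=np.vstack([a,b])[:, :]; save("end",cv2.resize(im,(468,600)))
W=cloud(s,f); m=(f["depth"]>0)&(abs(W[...,2]-.118)<.006)&(np.hypot(W[...,0]-.531,W[...,1]+.298)<.06)
P=W[m]; print(m.sum(),np.median(P[:,2]),P[:,2].std()); print(cv2.minAreaRect((P[:,:2]*1000).astype(np.float32)))
E
```

```text
t28.45 p [ 532.  -298.8  241.8] rpy [-1.7978e+02 -1.0000e-02 -1.1082e+02] F [-0.3  0.3 -0.1] M [-0.03 -0.03  0.02] g42.6 q [ 0.33  0.51  0.12  1.66 -0.07  0.98 -1.46]
2732 0.11749687033490777 0.001398269166727076
((533.3679809570312, -297.7505798339844), (17.991130828857422, 94.75445556640625), 69.12395477294922)
```

View pics/end.png

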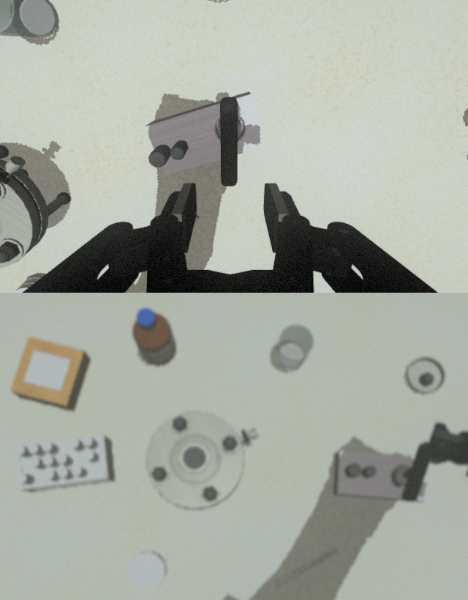

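The wrench stands upright in its hole: handle at (229,140) in the upper picture, top height 117.5 mm as at the start. The bystanders are where they were and the gripper is clear. Handing in.

```bash
python3 -c "
from h import *
bot.job_done()"
```

```text
the job is handed in; nothing more can be done
```

All four nuts are turned down until firm, and the wrench is back in its hole in the tool block. I handed the job in at about 28.5 s.

**First turn:** nuts 1 and 3 each got about 30° clockwise, worked out from the tool's yaw after allowing for about 7.7° of socket play.

**Going round crosswise:** I went 0 → 2 → 1 → 3 in steps of about 2.5°. Each nut ran at about 0.2–0.25 N m and then climbed steadily. I stopped at these moments, all under the 0.6 N m limit:

| Nut | Moment at stop (N m) |
|---|---|
| 0 | 0.45 |
| 2 | 0.46 |
| 1 | 0.42 |
| 3 | 0.40 |

**Last checks:**
- **Wrench:** it stands upright with its handle top at 117.5 mm, the same as at the start, and within about 2–3 mm and 1° of its first position.
- **Robot:** the gripper is about 140 mm above the grasp height, with no force on it.
- **Bystanders:** by eye in the last picture they look undisturbed; I didn't measure them.

**What disagreed or went less well:**
- **Angles:** nuts 0, 2 and 3 came up firm about 0.05–0.1 rad later than 0.9–1.2 rad implies. I put that down to play and twist in the grip, and went by the moment rather than the angle.
- **Seating force:** the socket pressed down with up to 55 N when it first seated; I eased it off before turning.
- **First grasp:** the arm drifted while the gripper closed, so I opened it and gripped the handle again.

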